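# Set and clamp the length stop of a soap cutter

## Task

Set up the soap cutter: swing its wire bow up and back, past upright, clear of the bed. Then draw the sliding stop leg up the sloping bed until the uphill face of its plate stands at the length mark (the full-width line across the bed), hold it there, and only then squeeze its cam lever shut against the post. Finish still gripping the leg's post and shut lever between the fingers at the mark, and leave everything else on the bench undisturbed.

Things in the scene. Friction and masses are not known exactly. Their poses are not given: they have to be found in the camera images.
- cutter: fixed soap cutter: oak base 130 x 360 mm, white bed 100 mm wide (x), 360 mm long, sloping up 15 deg (0.262 rad) towards its +y. Origin on the bench under the wire slot; there the bed surface is 90 mm high. x points across to the bow's hinge side, z up. Bed reaches 235 mm downhill, 125 mm uphill of the slot. 'Bed frame' below: x as here, y uphill along the slope, z normal to the bed.
- mark (a point): centre of the length mark, on the bed surface: a straight dark line 3 mm wide across the whole 100 mm width of the bed, 60 mm downhill of the wire slot (the other scale lines are short ticks at the bed's edges, every 10 mm). Axes as cutter.
- wire_bow (a joint): angle of the wire bow about its hinge (axis along the bed's +y): 0 = down with the wire in the slot, 1.57 = square to the bed, 1.75 = against its rear stop. Stiff friction pivot (0.22 N m, bow 0.22 kg): it stays at any angle.
- bow_hinge (a point): point on the bow's hinge axis, over the wire slot, 65 mm to +x of the bed's middle and 55 mm above the bed surface. Its y axis is the hinge axis (uphill), its x axis points from the handle to the hinge; it turns with the bow.
- bow_grip (a point): grip point of the bow, mid-handle: dark wooden handle 18-20 mm thick, 60 mm long, in line with the aluminium spine; with the bow down it lies 160 mm to -x of the hinge and 25 mm above it (bed frame), 28 mm from the handle's free end. Axes as bow_hinge, x along the handle. Pinch it along y; it can turn between the pads as the bow swings.
- stop_leg (a joint): travel of the sliding stop leg uphill along the bed, m: 0 = bottom of its track (it starts there, and slides back by its weight if let go with the lever open), 0.100 = plate face at the mark, 0.130 = top. Leg 0.4 to 0.75 kg; some 1 to 3 N draw it uphill.
- stop_face (a point): foot of the uphill face of the leg's stop plate, mid-width, on the bed surface; axes of the bed frame. The aluminium plate is 96 mm wide (x), 8 mm thick, 58 mm high and lies downhill of this point; behind (downhill of) it stands the post.
- leg_grip (a point): grip point of the leg (axes of the bed frame): centre of post and SHUT lever, together 25 mm thick along x; 50 mm above the bed, 25 mm downhill of the plate's face (17 mm behind its back). Post 16 mm thick (x, middle 4.5 mm to -x of here), 26 mm wide (y), top 74 mm above the bed. Fingers 65-75 mm open astride post and lever push the plate's back uphill; closing here shuts the lever and grips.
- cam_lever (a joint): cam lever on the +x side of the post: 0 = shut, flat against the post (clamps the leg to the bed), 0.38 = fully open. It is hinged at its lower end 20 mm above the bed, axis along the slope, and turns stiffly: about 10 N near its tip to move it, so a lighter grip does not shut it.
- lever_tip (a point): outer face of the cam lever near its tip; lever 8 mm thick, 22 mm wide, 50 mm long. Fully open, the tip stands out so that post and lever span 44 mm along x. The post does not give sideways: fingers centred more than about 5 mm to the lever's side of leg_grip jam on the post before the lever is shut.
- tray: bystander: square silicone tray 170 x 170 x 32 mm, origin under its centre
- jug: bystander: glass measuring jug with a handle, radius 48 mm, 120 mm high, origin under its centre
- tin: bystander: capped aluminium tin, radius 37 mm, 76 mm high, origin under its centre
- vial: bystander: small amber bottle, radius 20 mm, 90 mm high, origin under its centre
- log: bystander: uncut soap log 70 x 240 x 60 mm, origin under its centre
- bar_a: bystander: cut soap bar 60 x 70 x 25 mm, origin under its centre
- bar_b: bystander: cut soap bar 60 x 70 x 25 mm, origin under its centre
- scraper: bystander: bench scraper, steel blade 100 x 150 mm with a wooden handle, lying flat, 20 mm high

How it is judged:
By the outcome, as a careful person would: the job done as asked, in the order asked, and still so for the second after the job is handed in, while the arm keeps its last pose, push and grip.
It also fails if it takes over 51 s, if anything falls off the work surface, if the arm or the gripper's body presses on something with over 40 N, if the wrist force passes 120 N, or if a joint passes its speed limit or range.

## Robot

A 7-joint arm with a two-finger parallel gripper is mounted at the origin on the work surface. World frame = base frame: x ahead of the robot, y to its left, z up, the work surface at z = 0. Lengths are in m, angles in rad, forces in N, time in s.
With the tool pointing down it reaches from about 0.425 to 0.8 m from the base axis. Payload 8.3 kg.
Tool frame: the origin (TCP) lies on the mounting face of the last link; the fingertips stand env.tcp_to_tips ahead of it and the grasp point (between the pads) lies 155 mm ahead of it (env.tcp_to_tips is the distance from the TCP to the fingertips, in m); z points along the fingers, y is the direction in which the jaws open and shut (so a half turn about z gives the same grasp; the last joint's range is limited). The gripper opens to 85 mm and grips with 20 to 120 N. Pads are 22 mm wide; open, the fingers measure 114 mm over their backs; the gripper's body (76 mm by 85 mm) begins 54 mm behind the grasp point. The pads swing forward as they close: fully open they stand 13 mm farther back than shut.
Start: joints at [-1.365, 0.383, 0.016, 1.37, -0.006, 1.388, -0.046], TCP at [0.166, 0.603, 0.405] pointing down, gripper open.
Joint ranges: [-2.95, 2.95], [-0.25, 2.06], [-1.52, 1.56], [0.18, 2.33], [-1.44, 4.58], [0.02, 2.06], [-3.01, 3.01]. Speed limits (rad/s): [2.39, 2.39, 3.01, 3.01, 3.14, 3.14, 3.14].

## Interface

Orientations are given as a unit quaternion [w, x, y, z].
In Python, from bench import env, imaging, ticket gives the robot as it stands. The module is installed in compiled form; this text tells all that it offers.
- The arm moves only by the tool jog_arm, never from a script. Its argument "plan" is a list of rows, each an object with "hand": the opening, from -1 (shut) to 1 (fully open); "dp": the shift along the tool's x, y, z in m, a list of three; "turn": the turn about the tool's z in degrees. A call has exactly 5 rows; each row shifts and turns the commanded pose from where the row before left it, along the tool's axes as they then stand; what a row does not reach is not made up. A row lasts 1/10 s, in which the tool goes at most 50 mm and 8.59 degrees, less where a joint would pass 70% of its speed; a pose out of reach is approached as far as the arm can. A call with a gripper value outside its range is refused whole. The fingers move at their own pace and stop on an object; "force" is the grip in N (left out, the last holds). Time passes only in rows, so rows that do not move let the fingers close, or fill a call up. It gives the time, the measured TCP pose, the force and the opening at its end, in the units of the state.
- env.state(): the state, without advancing time (a new reading comes with each control period).
- imaging.capture(name): name is "scene" or "top"; returns a dict with "img" (400x640x3 uint8, blue, green, red), "fovy" (degrees; the focal length in pixels is half the picture's height over the tangent of half this angle, whatever the lens; pixels are square), "cx", "cy" (the principal point, pixels), "k1" (the pictures are not rectified: a ray, as slopes to the right and down, at radius r is drawn at 1 + k1 r^2 times it, then the intrinsics apply), "rvec" (rotation vector, rad) and "tvec" (3), from world to camera coordinates, as OpenCV has them. Camera axes: x right, y down, z forward; pixel columns grow to the right and rows downward; lengths in m; the calibration is good to about 2 mm. A picture is of the moment at which its call begins. There is no depth.
- ticket.close_job(): hands the job in, once; it reports no verdict.
The state is a dict: "time": time; "joint_pos": joint angles; "qvel": joint speeds; "tau": joint torques, N m; "position": TCP position; "ee_rot": TCP orientation; "wrist_force": force on the tool from outside, world axes, zero at the start; "ft_torque": the same for the moment, N m; "grip_width": finger opening in m.
Only numpy, scipy, OpenCV 4.12 (cv2) and the standard library are available. Lean on these libraries where they do the work, as an engineer would, in place of code of your own. Each camera call takes 0.05 s, during which the arm holds its last target.

## Working session

There is one attempt and no reset: what is moved stays moved. The work goes in short steps, Python scripts to look and compute and a tool call to move; the robot and the scene stay as the last step left them, time stands still between calls to the robot, and variables do not carry over. Pictures are saved under pics/ and viewed, and the job is handed in when it is done.

Besides the shell and the picture viewer there is one more tool, called after "Emit:" as name([rows], argument=value, ...), one row to a line, values as JSON. jog_arm: Moves the arm, as the interface text tells. Its arguments: {"type":"object","properties":{"plan":{"type":"array","items":{"type":"object","properties":{"hand":{"type":"number"},"dp":{"type":"array","items":{"type":"number"}},"turn":{"type":"number"}}}},"force":{"type":"number"}},"required":["plan"]}

```bash
mkdir -p pics; ls; python3 - <<'E'
from bench import env, imaging
import cv2
s=env.state()
print(s, env.tcp_to_tips)
for n in ("scene","top"):
    c=imaging.capture(n); cv2.imwrite(f"pics/{n}0.png",c["img"]); print(n,{k:v for k,v in c.items() if k!="img"})
E
```

```text
pics
{'time': 0.0, 'joint_pos': array([-1.36491418,  0.38425415,  0.01637849,  1.37112773, -0.00629422,
        1.38815962, -0.04652059]), 'qvel': array([ 0.00172672,  0.00056916, -0.00143969,  0.00099196,  0.00044854,
       -0.00101316,  0.00047776]), 'tau': array([-1.20354662e-04, -6.27602363e+01,  8.44144206e-01, -3.71824872e+01,
        1.66261860e-02,  1.45965692e-02, -1.62982315e-05]), 'position': array([0.16589633, 0.60242785, 0.40368056]), 'ee_rot': array([-1.07114744e-04,  1.33966929e-01,  9.90985348e-01, -9.43596440e-04]), 'wrist_force': array([ 0.68868385, -0.21324321,  0.08610102]), 'ft_torque': array([ 0.01618814, -0.04692729,  0.0746782 ]), 'grip_width': 0.08519743561034886} 0.1734
scene {'fovy': 57.74825058935549, 'cx': 317.97643521362556, 'cy': 197.95295431662024, 'k1': -0.06380157783124141, 'rvec': array([ 2.44979182,  0.90899401, -0.26673428]), 'tvec': array([-0.39421502, -0.27654587,  1.43125113])}
top {'fovy': 48.66119354423523, 'cx': 320.47696773650847, 'cy': 197.84577025423317, 'k1': -0.12462303066995897, 'rvec': array([ 2.09846272, -2.13725214,  0.21250797]), 'tvec': array([-0.05033443,  0.56909535,  1.23442233])}
```

View pics/scene0.png

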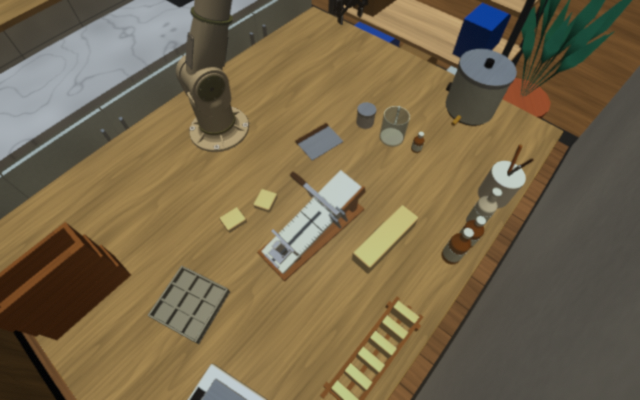

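View pics/top0.png

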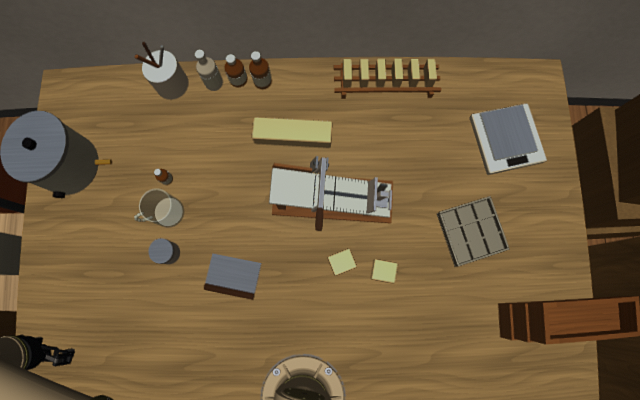

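```bash
cat > h.py <<'E'
import numpy as np, cv2
from scipy.spatial.transform import Rotation as R
def cam(c):
    f=200/np.tan(np.radians(c["fovy"])/2)
    K=np.array([[f,0,c["cx"]],[0,f,c["cy"]],[0,0,1.]])
    return K,np.array([c["k1"],0,0,0,0.]),c["rvec"],c["tvec"]
def proj(c,P):
    K,d,r,t=cam(c); return cv2.projectPoints(np.atleast_2d(np.array(P,float)),r,t,K,d)[0][:,0]
def ray(c,uv):
    K,d,r,t=cam(c); u=cv2.undistortPoints(np.array(uv,float).reshape(-1,1,2),K,d)[:,0]
    Rm=cv2.Rodrigues(r)[0]; D=np.c_[u,np.ones(len(u))]@Rm
    return -Rm.T@t, D/np.linalg.norm(D,axis=1)[:,None]
def onz(c,uv,z):
    o,D=ray(c,uv); return o+D*((z-o[2])/D[:,2])[:,None]
def tri(c1,uv1,c2,uv2):
    o1,D1=ray(c1,uv1);o2,D2=ray(c2,uv2);out=[];g=[]
    for a,b in zip(D1,D2):
        A=np.c_[a,-b];s=np.linalg.lstsq(A,o2-o1,rcond=None)[0]
        p,q=o1+s[0]*a,o2+s[1]*b; out.append((p+q)/2);g.append(np.linalg.norm(p-q))
    return np.array(out),np.array(g)
def crop(c,x0,y0,w,h,s,name):
    im=cv2.resize(c["img"][y0:y0+h,x0:x0+w],None,fx=s,fy=s,interpolation=cv2.INTER_CUBIC)
    for k in range(0,w,10):
        cv2.putText(im,str(x0+k),(k*s,8),0,.3,(0,0,255),1) if k%20==0 else 0; cv2.line(im,(k*s,10),(k*s,14),(0,0,255),1)
    for k in range(0,h,10):
        cv2.putText(im,str(y0+k),(0,k*s+4),0,.3,(0,0,255),1); 
    cv2.imwrite("pics/"+name,im)
E
python3 - <<'E'
from h import *
from bench import imaging
import pickle
c=imaging.capture("top");d=imaging.capture("scene")
pickle.dump((c,d),open("c0.pkl","wb"))
crop(c,262,148,140,90,5,"t1.png"); crop(d,250,165,125,115,5,"s1.png")
E
```

```text
(no output)
```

View pics/t1.png

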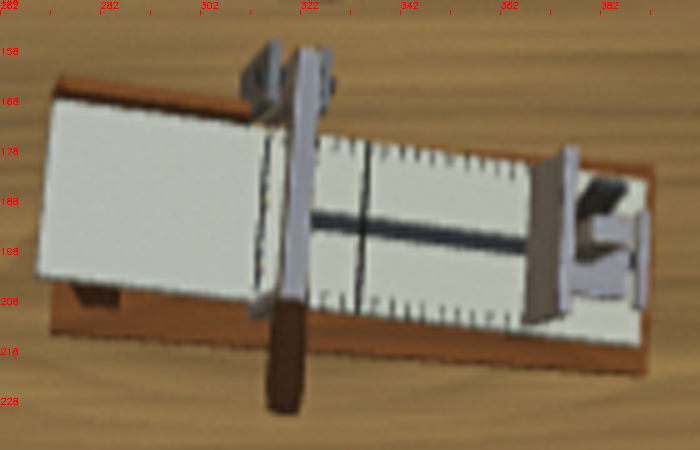

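View pics/s1.png

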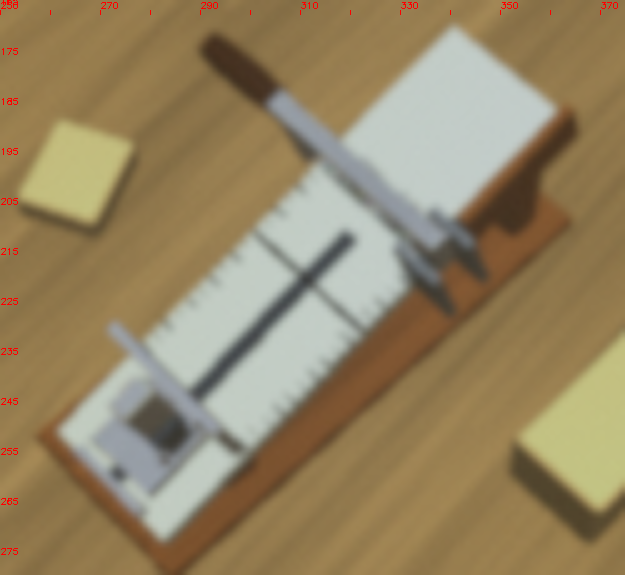

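```bash
python3 - <<'E'
from h import *
import pickle
c,d=pickle.load(open("c0.pkl","rb"))
# refine bed edges: line fits on white mask
for n,i,(x0,y0,w,h) in (("top",c["img"],(262,148,140,90)),("scene",d["img"],(250,165,125,115))):
    pass
T=np.array([[272.4,167.6],[269.5,203],[390.2,217],[391.6,184],[336.2,176.4],[333.6,210.8]])
S=np.array([[361.6,187],[341,170],[261,251],[282.6,273.6],[323.4,231.4],[301.6,211.4]])
P,g=tri(c,T,d,S); print(P.round(4),g.round(4))
B=np.array([[.05,.125,0],[-.05,.125,0],[-.05,-.235,0],[.05,-.235,0],[.05,-.06,0],[-.05,-.06,0]])
a=np.radians(15)
Rb=R.from_euler('x',a).as_matrix()
Cc=B@Rb.T+[0,0,.09]
# full kabsch
def kab(A,Bq):
    r,_=R.align_vectors(Bq-Bq.mean(0),A-A.mean(0)); return r,Bq.mean(0)-r.apply(A.mean(0))
r,t=kab(Cc,P); print(r.as_rotvec(),t); print((P-r.apply(Cc)-t).round(4))
# yaw-only
q=np.unwrap(np.arctan2(*((P-P.mean(0))[:,1::-1].T))-np.arctan2(*((Cc-Cc.mean(0))[:,1::-1].T)))
ar=R.align_vectors((P-P.mean(0))*[1,1,0],(Cc-Cc.mean(0))*[1,1,0])[0]
print('yaw',ar.as_rotvec()); t=P.mean(0)-ar.apply(Cc.mean(0)); print(t); print((P-ar.apply(Cc)-t).round(4))
pickle.dump((ar.as_rotvec()[2],t),open("cut.pkl","wb"))
print(proj(c,ar.apply(Cc)+t)-T, proj(d,ar.apply(Cc)+t)-S)
E
```

```text
[[ 0.6416  0.0714  0.1277]
 [ 0.5455  0.0833  0.1173]
 [ 0.5134 -0.2654  0.0259]
 [ 0.6146 -0.2746  0.0243]
 [ 0.6302 -0.1051  0.0706]
 [ 0.5298 -0.0948  0.0654]] [0.0028 0.005  0.0039 0.0047 0.0065 0.0075]
[ 0.00881347 -0.04908612 -0.09884978] [ 0.58830229 -0.04262373 -0.00274667]
[[-0.0022 -0.0004  0.0045]
 [ 0.0011  0.0016 -0.0011]
 [-0.0014 -0.0017  0.0045]
 [ 0.0004 -0.001  -0.0019]
 [ 0.0016  0.0006 -0.0028]
 [ 0.0005  0.001  -0.0031]]
yaw [ 0.          0.         -0.08704141]
[ 0.58394974 -0.0430417  -0.00345434]
[[-0.0026 -0.0015  0.0088]
 [ 0.0009  0.0017 -0.0016]
 [-0.001  -0.0006  0.0002]
 [ 0.0006 -0.0011 -0.0014]
 [ 0.0015 -0.     -0.0004]
 [ 0.0007  0.0016 -0.0056]]
[[ 0.18522088  0.2578556 ]
 [-0.17644006 -0.37174986]
 [-0.79697467 -0.65514792]
 [-0.94129068 -0.32363095]
 [-0.88560541 -0.19172312]
 [-0.44498211 -0.85550223]] [[ 1.12548625  1.57135042]
 [-1.24939619  0.08956602]
 [-0.25275285  0.22101015]
 [-0.67789018 -0.35330593]
 [-1.39379247 -0.09533741]
 [-1.72362758 -0.37074156]]
```

```bash
python3 - <<'E'
from h import *
import pickle
from scipy.optimize import least_squares
c,d=pickle.load(open("c0.pkl","rb"))
T=np.array([[272.4,167.6],[269.5,203],[390.2,217],[391.6,184],[336.2,176.4],[333.6,210.8]])-.4
S=np.array([[361.6,187],[341,170],[261,251],[282.6,273.6],[323.4,231.4],[301.6,211.4]])-.4
P,g=tri(c,T,d,S); print(P.round(4),g.round(4))
B=np.array([[.05,.125,0],[-.05,.125,0],[-.05,-.235,0],[.05,-.235,0],[.05,-.06,0],[-.05,-.06,0]])
Rb=R.from_euler('x',15,degrees=True).as_matrix()
Cc=B@Rb.T+[0,0,.09]
def W(p,X): return R.from_euler('z',p[0]).apply(X)+[p[1],p[2],p[3]]
f=lambda p:np.r_[(proj(c,W(p,Cc))-T).ravel(),(proj(d,W(p,Cc))-S).ravel()]
o=least_squares(f,[-.09,.585,-.043,0]);print(o.x);print(o.fun.reshape(-1,2).round(2))
p=o.x
# handle free end, handle/spine junction (top, scene)
Th=np.array([[262+283/5,148+412/5],[262+287/5,148+303/5]])-.4
Sh=np.array([[250+210/5,165+45/5],[250+275/5,165+97/5]])-.4
H,g=tri(c,Th,d,Sh);print('handle',H,g)
toB=lambda X:(R.from_euler('z',-p[0]).apply(X-[p[1],p[2],p[3]])-[0,0,.09])@Rb
print('bedframe',toB(H))
pickle.dump(p,open("cut.pkl","wb"))
tow=lambda b:W(p,np.array(b)@Rb.T+[0,0,.09])
for n,b in dict(hinge=[.065,0,.055],grip=[-.095,0,.080],leggrip0=[0,-.185,.05],leggrip1=[0,-.085,.05],mark=[0,-.06,0]).items():
    w=tow(b); print(n,w.round(4),proj(c,w),proj(d,w))
E
```

```text
[[ 0.6413  0.0713  0.1304]
 [ 0.5453  0.0831  0.12  ]
 [ 0.5135 -0.2649  0.0289]
 [ 0.6145 -0.274   0.0273]
 [ 0.63   -0.1049  0.0733]
 [ 0.5297 -0.0946  0.0683]] [0.0052 0.0025 0.0014 0.0021 0.004  0.0049]
[-8.54012996e-02  5.83810742e-01 -4.27343773e-02 -2.23404430e-04]
[[ 0.32  0.47]
 [ 0.   -0.07]
 [-0.3  -0.5 ]
 [-0.5  -0.24]
 [-0.58 -0.05]
 [-0.09 -0.63]
 [ 1.62  1.27]
 [-0.84 -0.2 ]
 [ 0.09  0.21]
 [-0.24 -0.36]
 [-0.92 -0.26]
 [-1.34 -0.53]]
handle [[ 0.46035938 -0.05241484  0.16509321]
 [ 0.51782042 -0.05593321  0.16779826]] [9.08891156e-04 3.20837399e-05]
bedframe [[-1.22175731e-01  5.55388666e-06  7.79720122e-02]
 [-6.46239935e-02  2.05384801e-03  8.02236443e-02]]
hinge [ 0.6474 -0.0625  0.1429] [[320.56976082 163.57797722]] [[336.39958899 214.10025719]]
grip [ 0.4874 -0.0553  0.1671] [[318.95514788 219.61209257]] [[297.29087064 178.57019398]]
leggrip0 [ 0.5675 -0.2337  0.0902] [[381.10000315 194.64785149]] [[277.82085195 245.97041928]]
leggrip1 [ 0.5757 -0.1374  0.1161] [[347.88315452 190.4804619 ]] [[301.43666995 221.51410385]]
mark [ 0.5789 -0.1005  0.0742] [[334.17647289 192.72800796]] [[310.78419467 220.43832136]]
```

Emit:
jog_arm([
  {"hand": 1, "dp": [-0.0242, -0.0274, 0], "turn": 0},
  {"hand": 1, "dp": [-0.0242, -0.0274, 0], "turn": 0},
  {"hand": 1, "dp": [-0.0242, -0.0274, 0], "turn": 0},
  {"hand": 1, "dp": [-0.0242, -0.0274, 0], "turn": 0},
  {"hand": 1, "dp": [-0.0242, -0.0274, 0], "turn": 0},
], force=30)

```text
time: 0.7
position: [0.2467, 0.4369, 0.4045]
ee_rot: [-0.0, 0.134, 0.991, -0.0]
wrist_force: [0.6, -1.0, 0.1]
grip_width: 0.0857
```

Emit:
jog_arm([
  {"hand": 1, "dp": [-0.0242, -0.0274, 0], "turn": 0},
  {"hand": 1, "dp": [-0.0242, -0.0274, 0], "turn": 0},
  {"hand": 1, "dp": [-0.0242, -0.0274, 0], "turn": 0},
  {"hand": 1, "dp": [-0.0242, -0.0274, 0], "turn": 0},
  {"hand": 1, "dp": [-0.0242, -0.0274, 0], "turn": 0},
])

```text
time: 1.2
position: [0.3269, 0.2726, 0.4047]
ee_rot: [-0.0, 0.134, 0.991, 0.0]
wrist_force: [0.9, 0.0, 0.4]
grip_width: 0.0854
```

Emit:
jog_arm([
  {"hand": 1, "dp": [-0.0242, -0.0274, 0], "turn": 0},
  {"hand": 1, "dp": [-0.0242, -0.0274, 0], "turn": 0},
  {"hand": 1, "dp": [-0.0242, -0.0274, 0], "turn": 0},
  {"hand": 1, "dp": [-0.0242, -0.0274, 0], "turn": 0},
  {"hand": 1, "dp": [-0.0242, -0.0274, 0], "turn": 0},
])

```text
time: 1.7
position: [0.4071, 0.1084, 0.4048]
ee_rot: [0.0, 0.134, 0.991, 0.0]
wrist_force: [0.6, 0.1, 0.3]
grip_width: 0.0855
```

Emit:
jog_arm([
  {"hand": 1, "dp": [-0.0242, -0.0274, 0], "turn": 0},
  {"hand": 1, "dp": [-0.0242, -0.0274, 0], "turn": 0},
  {"hand": 1, "dp": [-0.0242, -0.0274, 0], "turn": 0},
  {"hand": 1, "dp": [-0.0242, -0.0274, 0], "turn": -5.2},
  {"hand": 1, "dp": [-0.0242, -0.0274, 0], "turn": -5.3},
])

```text
time: 2.2
position: [0.4901, -0.0543, 0.4049]
ee_rot: [0.0, 0.041, 0.999, 0.0]
wrist_force: [0.6, 0.1, -1.0]
grip_width: 0.0854
```

```bash
cat >> h.py <<'E'
import pickle
def cut(): return pickle.load(open("cut.pkl","rb"))
Rb=R.from_euler('x',15,degrees=True).as_matrix()
def tow(b):
    p=cut(); return R.from_euler('z',p[0]).apply(np.atleast_2d(b)@Rb.T+[0,0,.09])+p[1:]
def tob(X):
    p=cut(); return (R.from_euler('z',-p[0]).apply(np.atleast_2d(X)-p[1:])-[0,0,.09])@Rb
def tool(s):
    q=s["ee_rot"]; return R.from_quat([q[1],q[2],q[3],q[0]]).as_matrix()
def delta(s,gw):  # world grasp target -> tool shift from measured pose
    M=tool(s); return M.T@(np.array(gw).ravel()-(s["position"]+M[:,2]*.155))
E
python3 - <<'E'
from h import *
from bench import env
s=env.state();M=tool(s);print(s["time"],s["position"],M.round(3),np.degrees(np.arctan2(M[1,1],M[0,1])))
print(delta(s,tow([-.095,0,.08])).round(4), s["joint_pos"].round(2))
E
```

```text
2.2 [ 0.49012242 -0.0543447   0.40487882] [[-0.997  0.082  0.   ]
 [ 0.082  0.997  0.   ]
 [-0.     0.    -1.   ]] 85.30108223837603
[ 0.0027 -0.0012  0.0828] [-0.62  0.1   0.72  1.75 -0.07  1.32  1.61]
```

Emit:
jog_arm([
  {"hand": 1, "dp": [0.003, -0.001, 0.03], "turn": 0},
  {"hand": 1, "dp": [0, 0, 0.03], "turn": 0},
  {"hand": 1, "dp": [0, 0, 0.023], "turn": 0},
  {"hand": -0.2, "dp": [0, 0, 0], "turn": 0},
  {"hand": -1, "dp": [0, 0, 0], "turn": 0},
])

```text
time: 2.7
position: [0.4869, -0.0535, 0.3221]
ee_rot: [-0.0, 0.043, 0.999, -0.0]
wrist_force: [0.2, -1.1, 0.5]
grip_width: 0.0591
```

Emit:
jog_arm([
  {"hand": -1, "dp": [0, 0, 0], "turn": 0},
  {"hand": -1, "dp": [0, 0, 0], "turn": 0},
  {"hand": -1, "dp": [0, 0, 0], "turn": 0},
  {"hand": -1, "dp": [0, 0, 0], "turn": 0},
  {"hand": -1, "dp": [0, 0, 0], "turn": 0},
])

```text
time: 3.2
position: [0.487, -0.055, 0.3225]
ee_rot: [0.001, 0.044, 0.999, -0.001]
wrist_force: [1.4, -6.3, -1.1]
grip_width: 0.0204
```

```bash
python3 - <<'E'
from h import *
from bench import env,imaging
s=env.state();print(s["time"],s["grip_width"],s["wrist_force"],tob(s["position"]+tool(s)[:,2]*.155))
c=imaging.capture("top");d=imaging.capture("scene")
crop(c,262,148,140,90,5,"t2.png"); crop(d,250,150,125,115,5,"s2.png")
# arc plan in tool axes
M=tool(s)
prev=tow([-.095,0,.08])[0]; 
for th in np.arange(7,106,7):
    a=np.radians(th); x,z=-.16,.025
    b=[.065+x*np.cos(a)+z*np.sin(a),0,.055+z*np.cos(a)-x*np.sin(a)]
    w=tow(b)[0]; print(th,(M.T@(w-prev)).round(4),w.round(3)); prev=w
E
```

```text
3.2 0.020355475820540814 [ 1.3557645  -6.32840012 -1.13686705] [[-0.09509049  0.0001486   0.08042081]]
7 [-0.0043 -0.005  -0.0186] [ 0.491 -0.061  0.186]
14 [-0.0066 -0.0048 -0.018 ] [ 0.497 -0.066  0.204]
21 [-0.0088 -0.0046 -0.0171] [ 0.506 -0.071  0.221]
28 [-0.0109 -0.0043 -0.0159] [ 0.516 -0.076  0.237]
35 [-0.0128 -0.0039 -0.0145] [ 0.529 -0.081  0.251]
42 [-0.0146 -0.0035 -0.0129] [ 0.543 -0.086  0.264]
49 [-0.0161 -0.003  -0.0111] [ 0.559 -0.09   0.275]
56 [-0.0174 -0.0024 -0.0091] [ 0.576 -0.094  0.285]
63 [-0.0184 -0.0019 -0.007 ] [ 0.594 -0.098  0.292]
70 [-0.0191 -0.0013 -0.0048] [ 0.613 -0.101  0.296]
77 [-0.0196 -0.0006 -0.0025] [ 0.632 -0.103  0.299]
84 [-0.0198 -0.     -0.0002] [ 0.652 -0.105  0.299]
91 [-0.0196  0.0006  0.0022] [ 0.672 -0.106  0.297]
98 [-0.0192  0.0012  0.0045] [ 0.691 -0.106  0.293]
105 [-0.0185  0.0018  0.0067] [ 0.709 -0.106  0.286]
```

View pics/s2.png

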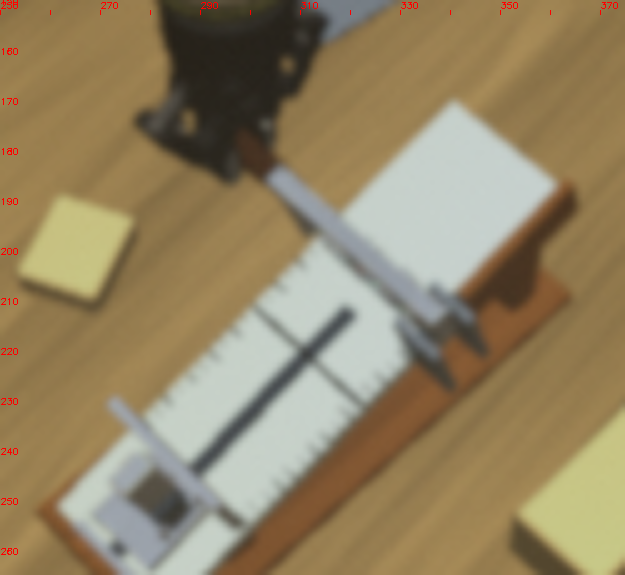

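Emit:
jog_arm([
  {"hand": -1, "dp": [-0.002, -0.0025, -0.0093], "turn": 0},
  {"hand": -1, "dp": [-0.0023, -0.0025, -0.0093], "turn": 0},
  {"hand": -1, "dp": [-0.003, -0.0024, -0.009], "turn": 0},
  {"hand": -1, "dp": [-0.0036, -0.0024, -0.009], "turn": 0},
  {"hand": -1, "dp": [-0.0044, -0.0023, -0.0086], "turn": 0},
])

```text
time: 3.8
position: [0.5005, -0.0679, 0.3668]
ee_rot: [-0.001, 0.043, 0.999, -0.001]
wrist_force: [1.9, -6.0, -9.4]
grip_width: 0.0204
```

Emit:
jog_arm([
  {"hand": -1, "dp": [-0.0044, -0.0023, -0.0085], "turn": 0},
  {"hand": -1, "dp": [-0.0054, -0.0022, -0.008], "turn": 0},
  {"hand": -1, "dp": [-0.0055, -0.0021, -0.0079], "turn": 0},
  {"hand": -1, "dp": [-0.0064, -0.002, -0.0073], "turn": 0},
  {"hand": -1, "dp": [-0.0064, -0.0019, -0.0072], "turn": 0},
])

```text
time: 4.3
position: [0.5274, -0.0801, 0.4047]
ee_rot: [-0.002, 0.042, 0.999, -0.0]
wrist_force: [-1.5, -5.7, -18.2]
grip_width: 0.0203
```

```bash
python3 - <<'E'
from h import *
from bench import env,imaging
s=env.state();b=tob(s["position"]+tool(s)[:,2]*.155)[0]
print(s["time"],s["grip_width"],s["wrist_force"],s["ft_torque"],b,s["joint_pos"].round(2))
x,z=b[0]-.065,b[2]-.055; print(np.hypot(x,z),np.degrees(np.arctan2(z,-x))-8.88)
E
```

```text
4.3 0.020251404539029846 [ -1.48150791  -5.71682948 -18.23326601] [-0.04932621  1.38647044  1.87171438] [-0.05375699  0.00068221  0.16535842] [-0.54  0.22  0.74  1.65 -0.15  1.34  1.71]
0.16211787278975376 34.020677310869786
```

```bash
python3 - <<'E'
from h import *
from bench import env,imaging
c=imaging.capture("top");d=imaging.capture("scene")
crop(c,262,148,140,90,5,"t3.png"); crop(d,250,130,125,115,5,"s3.png")
for b in ([-.0537,0,.1654],[.065,0,.055]): print(proj(d,tow(b)),proj(c,tow(b)))
print(env.state()["wrist_force"])
E
```

```text
[[299.85610091 174.92765611]] [[328.88867617 198.75185389]]
[[336.39958899 214.10025719]] [[320.56976082 163.57797722]]
[ -2.67179788  -3.82857674 -12.10948704]
```

View pics/s3.png

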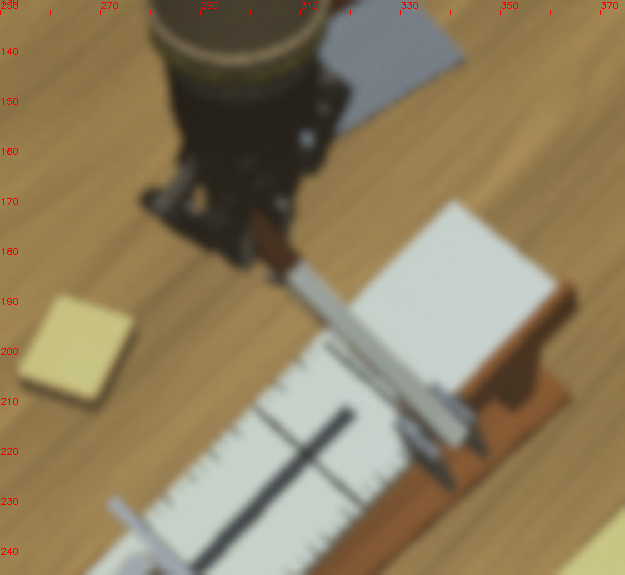

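View pics/t3.png

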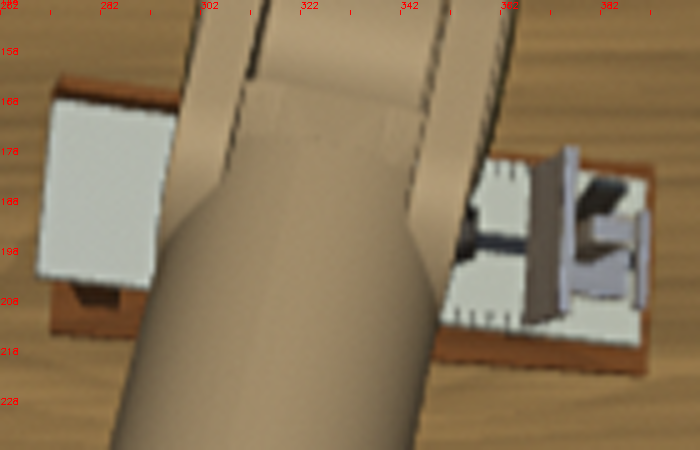

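Emit:
jog_arm([
  {"hand": -1, "dp": [-0.0073, -0.0018, -0.0065], "turn": 0},
  {"hand": -1, "dp": [-0.0073, -0.0017, -0.0064], "turn": 0},
  {"hand": -1, "dp": [-0.008, -0.0015, -0.0056], "turn": 0},
  {"hand": -1, "dp": [-0.0081, -0.0015, -0.0055], "turn": 0},
  {"hand": -1, "dp": [-0.0087, -0.0012, -0.0046], "turn": 0},
])

```text
time: 4.9
position: [0.5672, -0.0902, 0.4346]
ee_rot: [-0.001, 0.042, 0.999, 0.0]
wrist_force: [-6.1, -1.8, -3.6]
grip_width: 0.0203
```

Emit:
jog_arm([
  {"hand": -1, "dp": [-0.0087, -0.0012, -0.0045], "turn": 0},
  {"hand": -1, "dp": [-0.0092, -0.001, -0.0036], "turn": 0},
  {"hand": -1, "dp": [-0.0092, -0.0009, -0.0034], "turn": 0},
  {"hand": -1, "dp": [-0.0095, -0.0007, -0.0025], "turn": 0},
  {"hand": -1, "dp": [-0.0096, -0.0006, -0.0023], "turn": 0},
])

```text
time: 5.4
position: [0.613, -0.0987, 0.4523]
ee_rot: [0.0, 0.042, 0.999, 0.0]
wrist_force: [-4.2, 0.4, 2.1]
grip_width: 0.0201
```

```bash
cat > st.py <<'E'
from h import *
from bench import env,imaging
s=env.state();b=tob(s["position"]+tool(s)[:,2]*.155)[0]
print(s["time"],s["grip_width"],s["wrist_force"].round(1),s["ft_torque"].round(2),b.round(4),s["joint_pos"].round(2))
x,z=b[0]-.065,b[2]-.055; print(np.hypot(x,z),np.degrees(np.arctan2(z,-x))-8.88)
M=tool(s); prev=s["position"]+M[:,2]*.155
for th in (73.5,77,80.5,84,87.5,91,94.5,98,100):
    a=np.radians(th); x,z=-.16,.025
    w=tow([.065+x*np.cos(a)+z*np.sin(a),0,.055+z*np.cos(a)-x*np.sin(a)])[0]
    print(th,(M.T@(w-prev)).round(4)); prev=w
E
python3 st.py
```

```text
5.4 0.020070519996360125 [-4.2  0.4  2.1] [0.5  0.9  0.32] [0.034  0.0024 0.2142] [-0.4   0.42  0.74  1.32 -0.28  1.5   1.8 ]
0.162157850175598 70.08392354232791
73.5 [-0.0096 -0.0027 -0.0007]
77 [-0.0098 -0.0003 -0.001 ]
80.5 [-0.0099 -0.0001 -0.0004]
84 [-0.0099  0.      0.0002]
87.5 [-0.0099  0.0002  0.0008]
91 [-0.0098  0.0004  0.0014]
94.5 [-0.0097  0.0005  0.0019]
98 [-0.0095  0.0007  0.0025]
100 [-0.0054  0.0004  0.0017]
```

Emit:
jog_arm([
  {"hand": -1, "dp": [-0.0097, -0.001, -0.001], "turn": 0},
  {"hand": -1, "dp": [-0.0098, -0.0005, -0.001], "turn": 0},
  {"hand": -1, "dp": [-0.0099, -0.0002, -0.0004], "turn": 0},
  {"hand": -1, "dp": [-0.0099, 0, 0.0002], "turn": 0},
  {"hand": -1, "dp": [-0.0099, 0.0002, 0.0008], "turn": 0},
])

```text
time: 5.9
position: [0.6619, -0.1042, 0.456]
ee_rot: [0.002, 0.042, 0.999, 0.001]
wrist_force: [-1.3, 29.7, 7.7]
grip_width: 0.0163
```

Emit:
jog_arm([
  {"hand": -1, "dp": [-0.0098, 0.0004, 0.0014], "turn": 0},
  {"hand": -1, "dp": [-0.0097, 0.0005, 0.0019], "turn": 0},
  {"hand": -1, "dp": [-0.0095, 0.0007, 0.0025], "turn": 0},
  {"hand": -1, "dp": [0, 0, 0], "turn": 0},
  {"hand": -1, "dp": [0, 0, 0], "turn": 0},
])

```text
time: 6.4
position: [0.6907, -0.1054, 0.4471]
ee_rot: [0.001, 0.042, 0.999, -0.0]
wrist_force: [-0.1, 0.5, 0.4]
grip_width: 0.0001
```

```bash
python3 st.py; python3 - <<'E'
from h import *
from bench import env,imaging
d=imaging.capture("scene")
crop(d,250,110,125,115,5,"s4.png")
E
```

```text
6.4 0.00010284176086898929 [-0.1  0.5  0.4] [-0.04  0.    0.06] [0.112  0.0008 0.2092] [-0.28  0.61  0.7   1.07 -0.38  1.58  1.81]
0.16122254447380582 98.08190482159755
73.5 [ 0.0685 -0.0024 -0.006 ]
77 [-0.0098 -0.0003 -0.001 ]
80.5 [-0.0099 -0.0001 -0.0004]
84 [-0.0099  0.      0.0002]
87.5 [-0.0099  0.0002  0.0008]
91 [-0.0098  0.0004  0.0014]
94.5 [-0.0097  0.0005  0.0019]
98 [-0.0095  0.0007  0.0025]
100 [-0.0054  0.0004  0.0017]
```

View pics/s4.png

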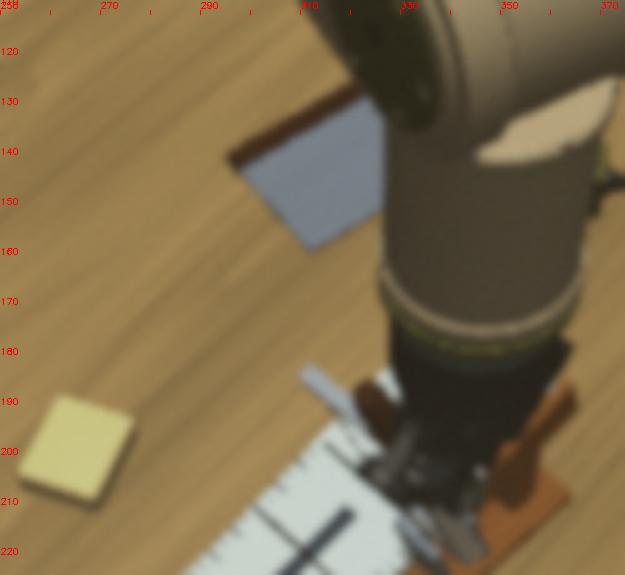

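Emit:
jog_arm([
  {"hand": -1, "dp": [0, 0, -0.02], "turn": 0},
  {"hand": -1, "dp": [0, 0, -0.02], "turn": 0},
  {"hand": -1, "dp": [0, 0, -0.02], "turn": 0},
  {"hand": -1, "dp": [0, 0, -0.02], "turn": 0},
  {"hand": -1, "dp": [0, 0, -0.02], "turn": 0},
])

```text
time: 6.95
position: [0.6898, -0.1055, 0.5482]
ee_rot: [0.001, 0.043, 0.999, -0.0]
wrist_force: [0.7, -0.4, 0.4]
grip_width: 0.0001
```

```bash
python3 st.py; python3 - <<'E'
from h import *
from bench import env,imaging
d=imaging.capture("scene");c=imaging.capture("top")
crop(d,250,110,125,115,5,"s5.png");crop(c,262,148,140,90,5,"t5.png")
E
```

```text
6.95 0.00011131462661098319 [ 0.7 -0.4  0.4] [-0.   -0.03 -0.  ] [0.1112 0.0269 0.3069] [-0.21  0.63  0.71  0.81 -0.41  1.81  1.78]
0.25611107452372045 91.50889174326406
73.5 [ 0.0678 -0.0023  0.0951]
77 [-0.0098 -0.0003 -0.001 ]
80.5 [-0.0099 -0.0001 -0.0004]
84 [-0.0099  0.0001  0.0002]
87.5 [-0.0099  0.0002  0.0008]
91 [-0.0098  0.0004  0.0014]
94.5 [-0.0097  0.0005  0.0019]
98 [-0.0095  0.0007  0.0025]
100 [-0.0054  0.0004  0.0017]
```

View pics/s5.png

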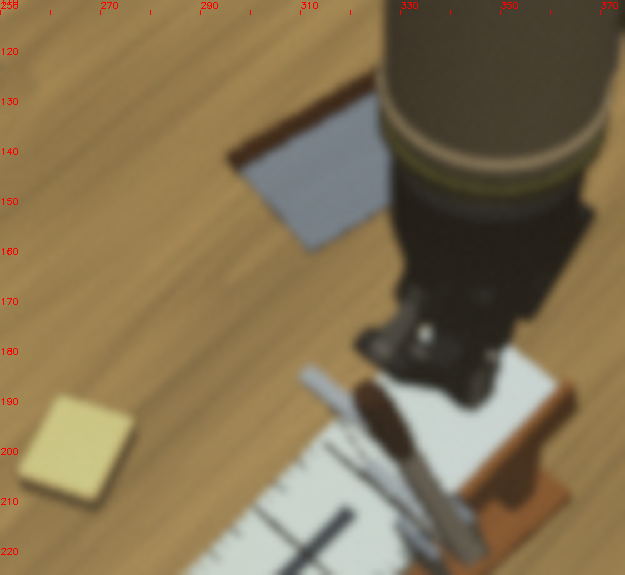

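View pics/t5.png

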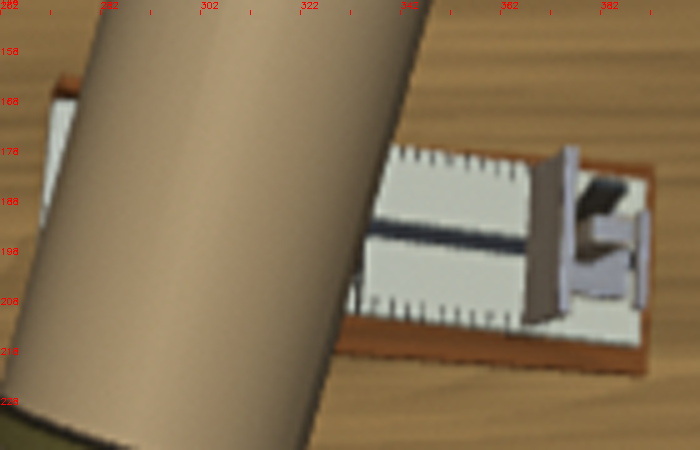

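```bash
python3 - <<'E'
from h import *
from bench import imaging
d=imaging.capture("scene")
for th in range(50,101,5):
    a=np.radians(th); o=[]
    for x in (-.188,-.128): o.append([.065+x*np.cos(a)+.025*np.sin(a),0,.055+.025*np.cos(a)-x*np.sin(a)])
    print(th,proj(d,tow(o)).round(1).tolist(),np.round(o,3).tolist())
E
```

```text
50 [[299.8, 170.9], [313.5, 186.3]] [[-0.037, 0.0, 0.215], [0.002, 0.0, 0.169]]
55 [[302.8, 172.8], [315.8, 187.9]] [[-0.022, 0.0, 0.223], [0.012, 0.0, 0.174]]
60 [[306.1, 175.1], [318.2, 189.7]] [[-0.007, 0.0, 0.23], [0.023, 0.0, 0.178]]
65 [[309.9, 177.7], [320.9, 191.7]] [[0.008, 0.0, 0.236], [0.034, 0.0, 0.182]]
70 [[313.9, 180.8], [323.7, 193.9]] [[0.024, 0.0, 0.24], [0.045, 0.0, 0.184]]
75 [[318.3, 184.2], [326.7, 196.4]] [[0.04, 0.0, 0.243], [0.056, 0.0, 0.185]]
80 [[322.8, 188.0], [329.8, 199.0]] [[0.057, 0.0, 0.244], [0.067, 0.0, 0.185]]
85 [[327.6, 192.0], [332.9, 201.7]] [[0.074, 0.0, 0.244], [0.079, 0.0, 0.185]]
90 [[332.5, 196.3], [336.1, 204.6]] [[0.09, 0.0, 0.243], [0.09, 0.0, 0.183]]
95 [[337.5, 200.8], [339.4, 207.6]] [[0.106, 0.0, 0.24], [0.101, 0.0, 0.18]]
100 [[342.6, 205.5], [342.6, 210.7]] [[0.122, 0.0, 0.236], [0.112, 0.0, 0.177]]
```

Emit:
jog_arm([
  {"hand": -1, "dp": [0.025, 0, 0], "turn": 0},
  {"hand": -1, "dp": [0.04, 0, 0], "turn": 0},
  {"hand": -1, "dp": [0.031, 0, 0], "turn": 0},
  {"hand": -1, "dp": [0.004, 0.001, 0.02], "turn": 0},
  {"hand": -1, "dp": [0, 0, 0.03], "turn": 0},
])

```text
time: 7.6
position: [0.5894, -0.0962, 0.4973]
ee_rot: [0.002, 0.042, 0.999, 0.001]
wrist_force: [0.1, 0.1, -1.7]
grip_width: -0.0
```

Emit:
jog_arm([
  {"hand": -1, "dp": [0, 0, 0.03], "turn": 0},
  {"hand": -1, "dp": [0, 0, 0.03], "turn": 0},
  {"hand": -1, "dp": [0, 0, 0], "turn": 0},
  {"hand": -1, "dp": [-0.01, 0, 0], "turn": 0},
  {"hand": -1, "dp": [-0.01, 0, 0], "turn": 0},
])

```text
time: 8.1
position: [0.6114, -0.0976, 0.4368]
ee_rot: [0.0, 0.042, 0.999, 0.0]
wrist_force: [-1.0, -0.1, 3.9]
grip_width: -0.0002
```

```bash
python3 st.py|head -1; python3 - <<'E'
from h import *
from bench import env,imaging
d=imaging.capture("scene")
crop(d,250,110,125,115,5,"s6.png")
s=env.state();print(proj(d,s["position"]+tool(s)[:,2]*.17))
E
```

```text
8.1 -0.00024581775724464845 [-1.  -0.1  3.9] [-0.19  0.19 -0.01] [ 0.0322 -0.0008  0.199 ] [-0.4   0.42  0.73  1.36 -0.28  1.47  1.8 ]
[[319.49223102 192.54247089]]
```

View pics/s6.png

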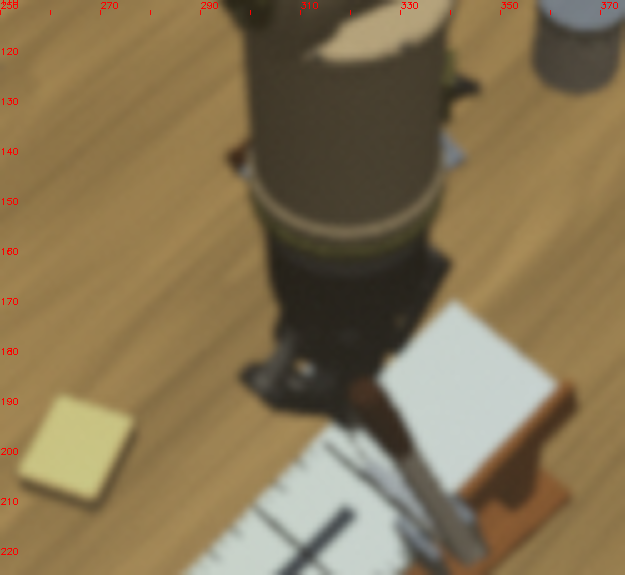

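Fingers are behind the handle (tips about (319,192), handle end (324,187)). Push towards +x.

Emit:
jog_arm([
  {"hand": -1, "dp": [-0.008, 0, 0], "turn": 0},
  {"hand": -1, "dp": [-0.008, 0, 0], "turn": 0},
  {"hand": -1, "dp": [-0.008, 0, 0], "turn": 0},
  {"hand": -1, "dp": [-0.008, 0, 0], "turn": 0},
  {"hand": -1, "dp": [-0.008, 0, 0], "turn": 0},
])

```text
time: 8.65
position: [0.6515, -0.1021, 0.4386]
ee_rot: [0.002, 0.043, 0.999, -0.001]
wrist_force: [-1.3, -0.7, 9.3]
grip_width: -0.0001
```

Emit:
jog_arm([
  {"hand": -1, "dp": [-0.006, 0, 0], "turn": 0},
  {"hand": -1, "dp": [-0.005, 0, 0], "turn": 0},
  {"hand": -1, "dp": [-0.003, 0, 0], "turn": 0},
  {"hand": -1, "dp": [0, 0, 0], "turn": 0},
  {"hand": -1, "dp": [0, 0, 0], "turn": 0},
])

```text
time: 9.15
position: [0.6652, -0.1032, 0.4373]
ee_rot: [0.001, 0.043, 0.999, -0.001]
wrist_force: [-0.2, -1.0, 4.6]
grip_width: 0.0004
```

```bash
python3 st.py|head -1; python3 - <<'E'
from h import *
from bench import env,imaging
d=imaging.capture("scene")
crop(d,250,110,125,115,5,"s7.png")
s=env.state();print(proj(d,s["position"]+tool(s)[:,2]*.17))
E
```

```text
9.15 0.0003964340010349491 [-0.2 -1.   4.6] [-0.28  0.12 -0.02] [ 0.0866 -0.0018  0.1998] [-0.32  0.55  0.71  1.18 -0.35  1.52  1.81]
[[333.53097737 205.10941836]]
```

View pics/s7.png

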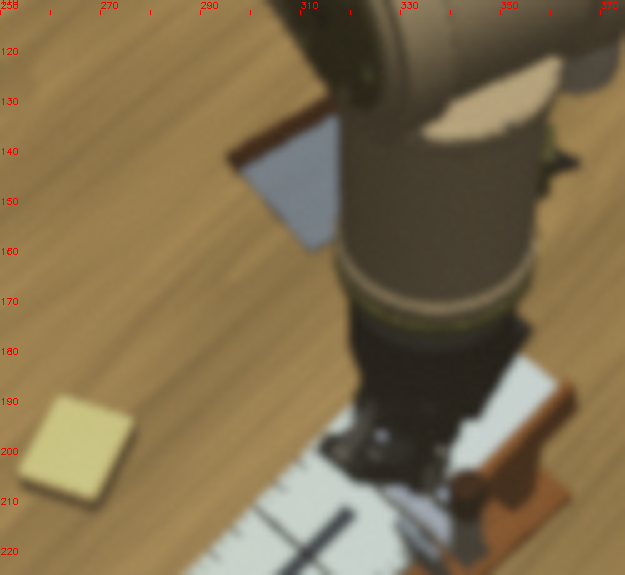

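Emit:
jog_arm([
  {"hand": -1, "dp": [0.025, 0, 0], "turn": 0},
  {"hand": -1, "dp": [0.035, 0, 0], "turn": 0},
  {"hand": -0.2, "dp": [0.026, -0.02, 0], "turn": 0},
  {"hand": 0.6, "dp": [0, -0.04, 0], "turn": 0},
  {"hand": 0.76, "dp": [0, -0.04, 0], "turn": 0},
])

```text
time: 9.7
position: [0.5704, -0.1948, 0.4369]
ee_rot: [0.001, 0.041, 0.999, 0.001]
wrist_force: [1.0, -1.1, 0.0]
grip_width: 0.0435
```

Emit:
jog_arm([
  {"hand": 0.76, "dp": [0, -0.041, 0], "turn": 0},
  {"hand": 0.76, "dp": [0, 0, 0], "turn": -8},
  {"hand": 0.76, "dp": [0, 0, 0], "turn": -8},
  {"hand": 0.76, "dp": [0, 0, 0], "turn": -8},
  {"hand": 0.76, "dp": [0, 0, 0], "turn": -8},
])

```text
time: 10.2
position: [0.5674, -0.2359, 0.4362]
ee_rot: [-0.0, -0.237, 0.972, -0.0]
wrist_force: [0.7, 0.2, 0.3]
grip_width: 0.0749
```

```bash
python3 st.py|head -1; python3 - <<'E'
from h import *
from bench import env,imaging
s=env.state();M=tool(s);print(s["position"],np.degrees(np.arctan2(M[1,1],M[0,1])))
d=imaging.capture("scene");c=imaging.capture("top")
crop(d,250,160,125,115,5,"s8.png");crop(c,262,138,140,100,5,"t8.png")
E
```

```text
10.2 0.07492540737160096 [0.7 0.2 0.3] [ 0.06 -0.02  0.02] [ 1.000e-04 -1.378e-01  2.351e-01] [-0.14  0.4   0.68  1.37 -0.25  1.46  2.58]
[ 0.56735752 -0.23590154  0.43621433] 117.40925513930164
```

View pics/s8.png

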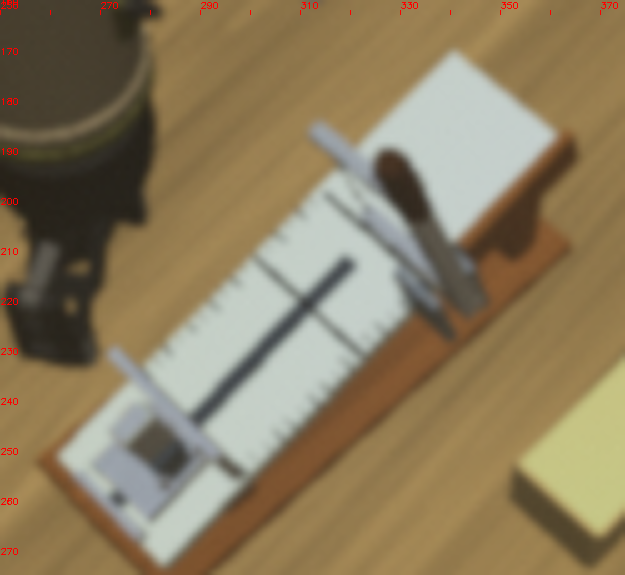

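View pics/t8.png

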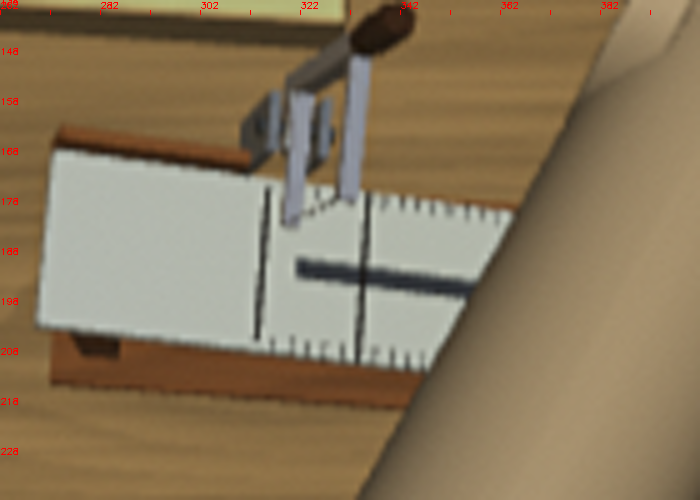

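Emit:
jog_arm([
  {"hand": 0, "dp": [0, 0, -0.02], "turn": 8},
  {"hand": -1, "dp": [0, 0, -0.02], "turn": 8},
  {"hand": -1, "dp": [0, 0, 0], "turn": 8},
  {"hand": -1, "dp": [0, 0, 0], "turn": 8},
  {"hand": -1, "dp": [0, 0, 0], "turn": 0},
])

```text
time: 10.8
position: [0.5672, -0.2354, 0.4763]
ee_rot: [0.0, 0.046, 0.999, -0.0]
wrist_force: [0.0, 0.5, -0.2]
grip_width: 0.0019
```

```bash
python3 st.py|head -1; python3 - <<'E'
from h import *
from bench import env,imaging
s=env.state();M=tool(s);print(s["position"],np.degrees(np.arctan2(M[1,1],M[0,1])))
for b in ([.03,0,.26],[.03,0,.222],[.09,0,.222]): print(delta(s,tow(b)).round(4),tow(b))
d=imaging.capture("scene");crop(d,250,160,125,115,5,"s9.png")
E
```

```text
10.8 0.001878468148879284 [ 0.   0.5 -0.2] [0.02 0.03 0.01] [-1.000e-04 -1.270e-01  2.738e-01] [-0.2   0.41  0.79  1.3  -0.29  1.55  2.03]
[ 0.5672348  -0.23544922  0.47633721] 84.76260445810281
[-0.0293  0.1264 -0.0196] [[ 0.60796149 -0.11234101  0.34091731]]
[-0.0292  0.1362  0.0171] [[ 0.6088004  -0.10254173  0.30421213]]
[-0.0892  0.1366  0.0171] [[ 0.66858173 -0.10765958  0.30421213]]
```

View pics/s9.png

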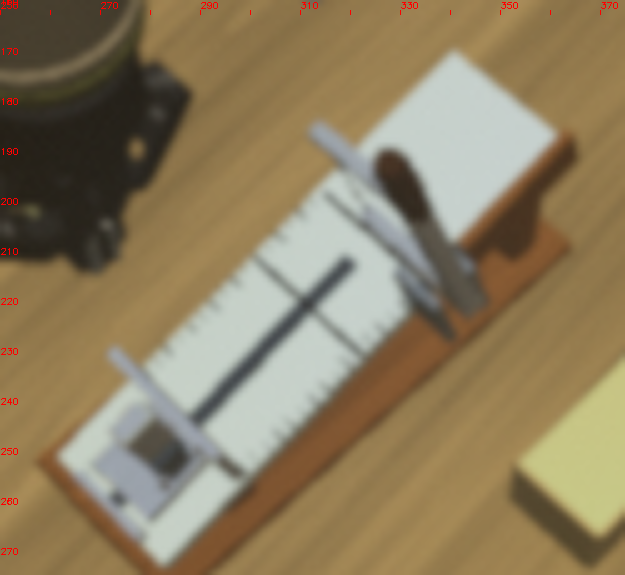

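Emit:
jog_arm([
  {"hand": -1, "dp": [-0.008, 0.034, -0.01], "turn": 0},
  {"hand": -1, "dp": [-0.01, 0.045, -0.01], "turn": 0},
  {"hand": -1, "dp": [-0.011, 0.047, 0], "turn": 0},
  {"hand": -1, "dp": [0, 0.005, 0.02], "turn": 0},
  {"hand": -1, "dp": [0, 0.005, 0.017], "turn": 0},
])

```text
time: 11.35
position: [0.6082, -0.1, 0.4585]
ee_rot: [0.0, 0.04, 0.999, 0.0]
wrist_force: [-0.5, -0.7, -0.8]
grip_width: 0.0
```

Emit:
jog_arm([
  {"hand": -1, "dp": [-0.01, 0, 0], "turn": 0},
  {"hand": -1, "dp": [-0.01, 0, 0], "turn": 0},
  {"hand": -1, "dp": [-0.01, 0, 0], "turn": 0},
  {"hand": -1, "dp": [-0.01, 0, 0], "turn": 0},
  {"hand": -1, "dp": [-0.01, 0, 0], "turn": 0},
])

```text
time: 11.85
position: [0.6576, -0.1067, 0.4587]
ee_rot: [-0.001, 0.041, 0.999, 0.0]
wrist_force: [-1.6, 0.2, -0.7]
grip_width: -0.0001
```

```bash
python3 st.py|head -1; python3 - <<'E'
from h import *
from bench import env,imaging
d=imaging.capture("scene");crop(d,250,160,125,115,5,"s10.png")
E
```

```text
11.85 -0.00012991835001893546 [-1.6  0.2 -0.7] [ 0.08  0.32 -0.  ] [ 7.870e-02 -1.000e-04  2.215e-01] [-0.32  0.54  0.73  1.16 -0.35  1.56  1.82]
```

View pics/s10.png

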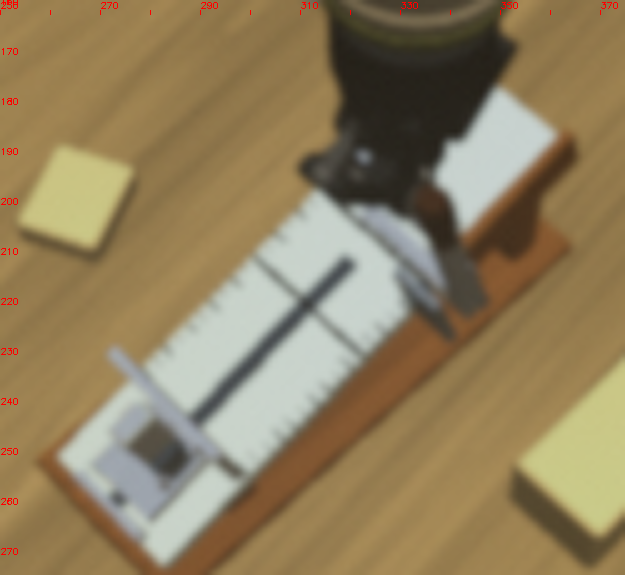

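Emit:
jog_arm([
  {"hand": -1, "dp": [-0.004, 0, 0], "turn": 0},
  {"hand": -1, "dp": [-0.004, 0, 0], "turn": 0},
  {"hand": -1, "dp": [-0.004, 0, 0], "turn": 0},
  {"hand": -1, "dp": [-0.003, 0, 0], "turn": 0},
  {"hand": -1, "dp": [0, 0, 0], "turn": 0},
])

```text
time: 12.4
position: [0.6724, -0.1081, 0.4593]
ee_rot: [0.0, 0.043, 0.999, -0.0]
wrist_force: [-0.8, 0.4, -0.1]
grip_width: 0.0002
```

```bash
python3 st.py|head -1; python3 - <<'E'
from h import *
from bench import env,imaging
d=imaging.capture("scene");crop(d,290,160,80,80,7,"s11.png")
E
```

```text
12.4 0.00017393788955290533 [-0.8  0.4 -0.1] [0.01 0.08 0.07] [ 9.390e-02 -1.000e-04  2.221e-01] [-0.3   0.57  0.72  1.11 -0.37  1.58  1.82]
```

View pics/s11.png

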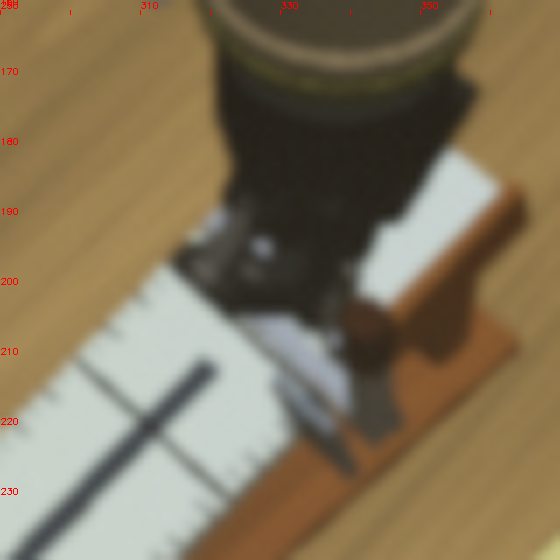

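Emit:
jog_arm([
  {"hand": -1, "dp": [0.006, 0, 0], "turn": 0},
  {"hand": -1, "dp": [0.008, 0, -0.01], "turn": 0},
  {"hand": -1, "dp": [0.005, 0, -0.02], "turn": 0},
  {"hand": -1, "dp": [0.005, 0, -0.025], "turn": 0},
  {"hand": -1, "dp": [0.015, 0, -0.015], "turn": 0},
])

```text
time: 12.95
position: [0.6326, -0.1046, 0.5319]
ee_rot: [0.001, 0.043, 0.999, -0.0]
wrist_force: [-0.4, -0.7, 0.5]
grip_width: 0.0002
```

Emit:
jog_arm([
  {"hand": -1, "dp": [0.025, -0.01, 0], "turn": 0},
  {"hand": 0, "dp": [0.027, -0.03, 0], "turn": 0},
  {"hand": 0.76, "dp": [0, -0.04, 0], "turn": 0},
  {"hand": 0.76, "dp": [0, -0.04, 0.01], "turn": 0},
  {"hand": 0.76, "dp": [0, -0.015, 0.02], "turn": -7},
])

```text
time: 13.45
position: [0.5672, -0.2395, 0.502]
ee_rot: [0.002, -0.016, 1.0, -0.001]
wrist_force: [-0.6, -0.4, 0.3]
grip_width: 0.0583
```

```bash
python3 st.py|head -1; python3 - <<'E'
from h import *
from bench import env,imaging
s=env.state();M=tool(s);print(s["position"],np.degrees(np.arctan2(M[1,1],M[0,1])))
d=imaging.capture("scene");crop(d,250,160,125,115,5,"s12.png")
E
```

```text
13.45 0.05834860396418807 [-0.6 -0.4  0.3] [-0.01  0.07  0.02] [ 0.0009 -0.1245  0.2997] [-0.17  0.41  0.78  1.24 -0.28  1.6   2.15]
[ 0.56716561 -0.2394716   0.50201727] 91.81302794461013
```

View pics/s12.png

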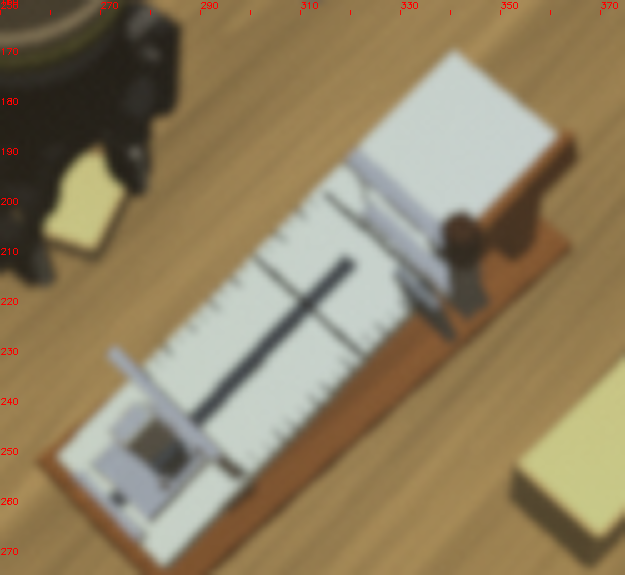

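Emit:
jog_arm([
  {"hand": 0.76, "dp": [0, 0, 0], "turn": 8},
  {"hand": 0.76, "dp": [0, 0, 0], "turn": 8},
  {"hand": 0.76, "dp": [0, 0, 0], "turn": 8},
  {"hand": 0.76, "dp": [0, 0, 0], "turn": 8},
  {"hand": 0.76, "dp": [0, 0, 0], "turn": 8},
])

```text
time: 14.0
position: [0.5694, -0.2343, 0.5004]
ee_rot: [0.0, 0.328, 0.945, 0.0]
wrist_force: [-0.1, 0.1, -0.9]
grip_width: 0.0756
```

Emit:
jog_arm([
  {"hand": 0.76, "dp": [0, 0, 0], "turn": 8},
  {"hand": 0.76, "dp": [0, 0, 0], "turn": 8},
  {"hand": 0.76, "dp": [0, 0, 0], "turn": 8},
  {"hand": 0.76, "dp": [0, 0, 0], "turn": 8},
  {"hand": 0.76, "dp": [0, 0, 0], "turn": 8},
])

```text
time: 14.5
position: [0.5694, -0.2343, 0.5004]
ee_rot: [0.0, 0.631, 0.776, 0.001]
wrist_force: [-0.1, -0.2, 0.2]
grip_width: 0.075
```

Emit:
jog_arm([
  {"hand": 0.76, "dp": [0, 0, 0], "turn": 8},
  {"hand": 0.76, "dp": [0, 0, 0], "turn": 8},
  {"hand": 0.76, "dp": [0, 0, 0], "turn": 0.7},
  {"hand": 0.76, "dp": [0, 0, 0], "turn": 0},
  {"hand": 0.76, "dp": [0, 0, 0], "turn": 0},
])

```text
time: 15.0
position: [0.5698, -0.2346, 0.4997]
ee_rot: [0.0, 0.734, 0.679, 0.0]
wrist_force: [0.6, 0.2, 0.7]
grip_width: 0.0753
```

```bash
python3 st.py|head -1; python3 - <<'E'
from h import *
from bench import env,imaging
s=env.state();M=tool(s);print(s["position"],np.degrees(np.arctan2(M[1,1],M[0,1])),np.degrees(cut()[0]))
print(delta(s,tow([0,-.188,.05])).round(4))
c=imaging.capture("top");crop(c,340,165,60,55,10,"t13.png")
d=imaging.capture("scene");crop(d,255,215,60,55,10,"s13.png")
pickle.dump((c,d),open("c1.pkl","wb"))
# predicted post top corners & plate
pts={'post_top':[[-.0125,-.198,.074],[.0035,-.198,.074],[.0035,-.172,.074],[-.0125,-.172,.074]],
'plate_top_back':[[-.048,-.168,.058],[.048,-.168,.058]],'foot':[[-.048,-.16,0],[.048,-.16,0]]}
for k,v in pts.items(): print(k,proj(c,tow(v)).round(1).tolist(),proj(d,tow(v)).round(1).tolist())
E
```

```text
15.0 0.07527814361199842 [0.6 0.2 0.7] [-0.03  0.01  0.01] [ 0.0024 -0.1198  0.296 ] [-0.35  0.52  1.12  1.25 -0.46  1.64  0.59]
[ 0.56975331 -0.23459306  0.49968548] -4.41054116204962 -4.893134033730613
[-0.0023 -0.0026  0.2553]
post_top [[388.5, 198.0], [388.7, 192.4], [380.2, 191.3], [379.9, 196.9]] [[269.4, 244.5], [273.0, 248.1], [279.3, 241.6], [275.7, 238.0]]
plate_top_back [[375.9, 210.2], [377.3, 177.0]] [[270.5, 230.6], [292.1, 252.0]]
foot [[365.9, 212.8], [367.4, 180.9]] [[278.1, 233.8], [298.9, 254.2]]
```

View pics/t13.png

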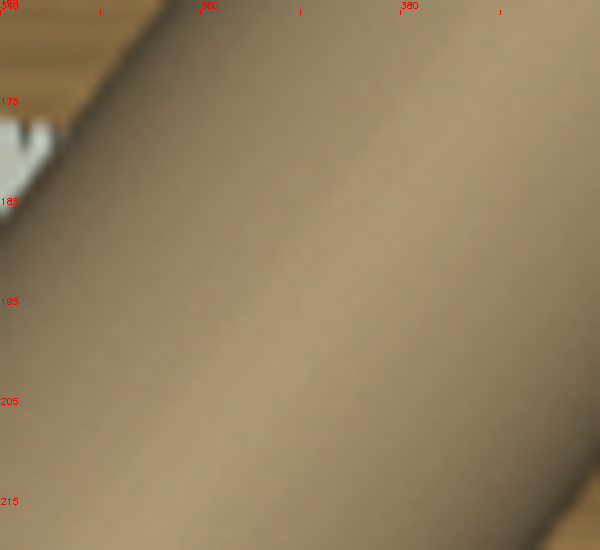

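View pics/s13.png

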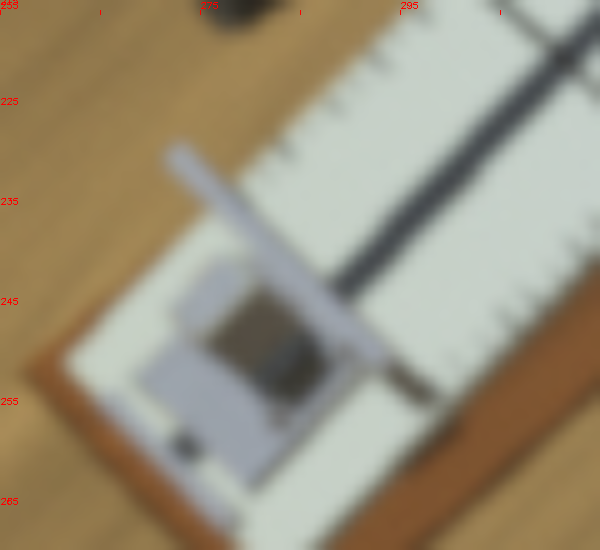

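Emit:
jog_arm([
  {"hand": 0.88, "dp": [-0.0023, -0.0026, 0.03], "turn": 0.5},
  {"hand": 0.88, "dp": [0, 0, 0.04], "turn": 0},
  {"hand": 0.88, "dp": [0, 0, 0.04], "turn": 0},
  {"hand": 0.88, "dp": [0, 0, 0.03], "turn": 0},
  {"hand": 0.88, "dp": [0, 0, 0], "turn": 0},
])

```text
time: 15.6
position: [0.5664, -0.2356, 0.3552]
ee_rot: [-0.003, 0.737, 0.675, -0.001]
wrist_force: [-0.5, 0.1, 0.4]
grip_width: 0.0802
```

```bash
python3 st.py|head -1; python3 - <<'E'
from h import *
from bench import env,imaging
s=env.state();M=tool(s);print(s["position"],np.degrees(np.arctan2(M[1,1],M[0,1])),np.degrees(cut()[0]))
print(delta(s,tow([0,-.188,.05])).round(4))
d=imaging.capture("scene");crop(d,240,190,90,85,7,"s14.png")
c=imaging.capture("top");crop(c,330,150,80,70,8,"t14.png")
E
```

```text
15.6 0.08018249810188988 [-0.5  0.1  0.4] [-0.02 -0.   -0.01] [-0.002  -0.1581  0.1567] [-0.38  0.58  1.07  1.51 -0.52  1.36  0.65]
[ 0.56636573 -0.23560814  0.35517723] -5.0251654382917685 -4.893134033730613
[-0.0015  0.0027  0.1107]
```

View pics/s14.png

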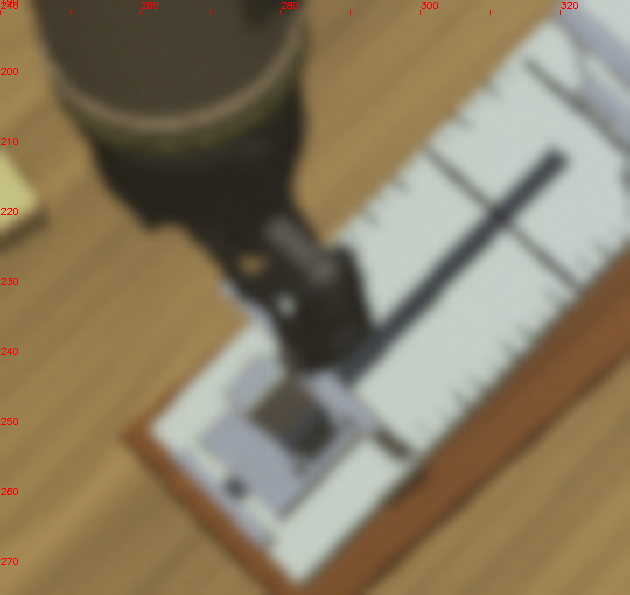

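Emit:
jog_arm([
  {"hand": 0.88, "dp": [-0.0015, 0.002, 0.03], "turn": 0},
  {"hand": 0.88, "dp": [0, 0, 0.03], "turn": 0},
  {"hand": 0.88, "dp": [0, 0, 0], "turn": 0},
  {"hand": 0.88, "dp": [0, 0, 0], "turn": 0},
  {"hand": 0.88, "dp": [0, 0, 0], "turn": 0},
])

```text
time: 16.2
position: [0.5696, -0.2393, 0.3021]
ee_rot: [0.002, 0.738, 0.675, 0.001]
wrist_force: [-1.0, -0.8, -0.4]
grip_width: 0.0804
```

```bash
python3 st.py|head -1; python3 - <<'E'
from h import *
from bench import env,imaging
s=env.state();M=tool(s);print(s["position"],np.degrees(np.arctan2(M[1,1],M[0,1])),np.degrees(cut()[0]))
print(delta(s,tow([0,-.188,.05])).round(4))
d=imaging.capture("scene");crop(d,240,190,90,85,7,"s15.png")
E
```

```text
16.2 0.0803904138408617 [-1.  -0.8 -0.4] [-0.05 -0.01  0.01] [ 0.0031 -0.1757  0.1064] [-0.35  0.63  1.03  1.57 -0.56  1.26  0.68]
[ 0.56958449 -0.23928594  0.30208426] -5.096136847950415 -4.893134033730613
[ 0.0028 -0.0033  0.0577]
```

View pics/s15.png

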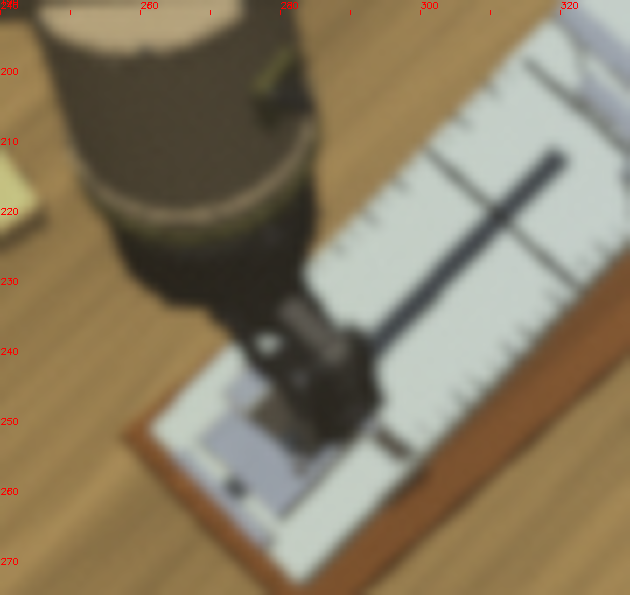

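Emit:
jog_arm([
  {"hand": 0.88, "dp": [0.0028, -0.0033, 0], "turn": 0},
  {"hand": 0.88, "dp": [0, 0, 0.02], "turn": 0},
  {"hand": 0.88, "dp": [0, 0, 0.02], "turn": 0},
  {"hand": 0.88, "dp": [0, 0, 0.0175], "turn": 0},
  {"hand": 0.88, "dp": [0, 0, 0], "turn": 0},
])

```text
time: 16.75
position: [0.5653, -0.2347, 0.2398]
ee_rot: [-0.002, 0.738, 0.675, -0.001]
wrist_force: [-0.5, 0.2, -0.2]
grip_width: 0.0803
```

```bash
python3 st.py|head -1; python3 - <<'E'
from h import *
from bench import env,imaging
s=env.state();M=tool(s);print(s["position"],M.round(4).tolist(),np.degrees(np.arctan2(M[1,1],M[0,1])),np.degrees(cut()[0]))
print(delta(s,tow([0,-.188,.05])).round(4))
d=imaging.capture("scene");crop(d,240,190,90,85,7,"s16.png")
c=imaging.capture("top");crop(c,330,150,80,70,8,"t16.png")
E
```

```text
16.75 0.08028175917074822 [-0.5  0.2 -0.2] [-0.   -0.01  0.02] [-0.0025 -0.1874  0.045 ] [-0.34  0.69  0.99  1.64 -0.61  1.16  0.71]
[ 0.56534111 -0.23467675  0.23977463] [[0.0886, 0.9961, -0.0032], [0.9961, -0.0886, 0.0013], [0.001, -0.0033, -1.0]] -5.084241362792407 -4.893134033730613
[-0.0019  0.0025 -0.0046]
```

View pics/s16.png

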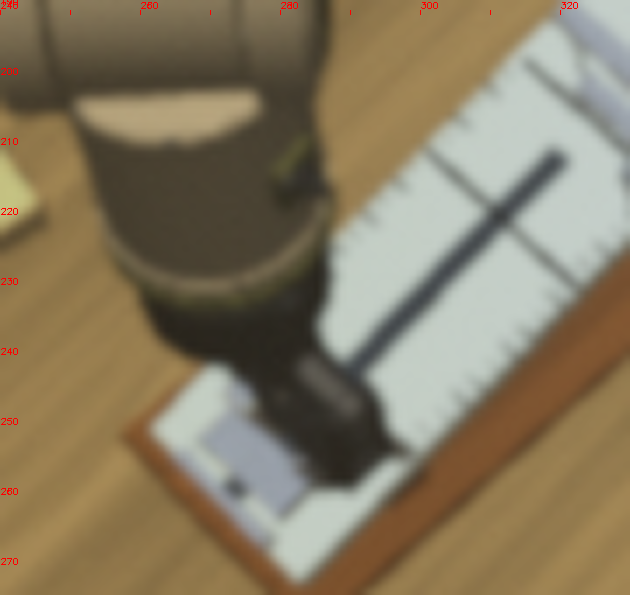

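View pics/t16.png

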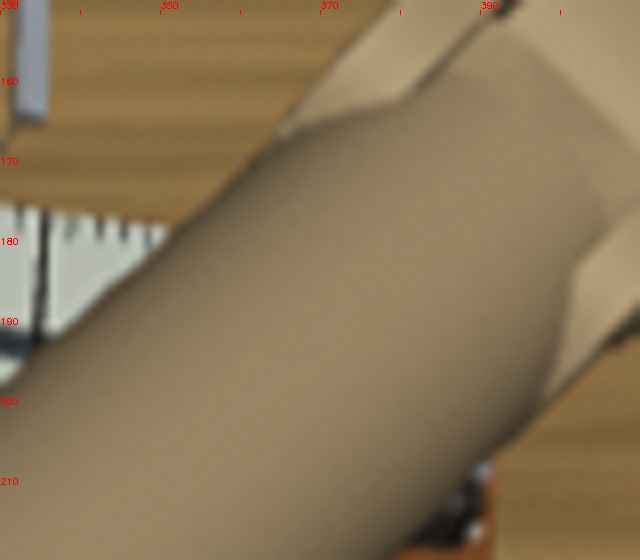

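Emit:
jog_arm([
  {"hand": 0.78, "dp": [0, 0, 0], "turn": 0},
  {"hand": 0.78, "dp": [0, 0, 0], "turn": 0},
  {"hand": 0.78, "dp": [0, 0, 0], "turn": 0},
  {"hand": 0.78, "dp": [0, 0, 0], "turn": 0},
  {"hand": 0.78, "dp": [0, 0, 0], "turn": 0},
])

```text
time: 17.35
position: [0.566, -0.2355, 0.2419]
ee_rot: [0.0, 0.738, 0.675, 0.0]
wrist_force: [-0.1, 0.3, 0.5]
grip_width: 0.076
```

```bash
python3 st.py|head -1; python3 - <<'E'
from h import *
from bench import env,imaging
s=env.state();M=tool(s);print(s["position"],s["qvel"].round(3),s["ee_rot"].round(4))
print(delta(s,tow([0,-.188,.05])).round(4))
E
```

```text
17.35 0.07601782977970045 [-0.1  0.3  0.5] [-0.01 -0.02 -0.01] [-0.0013 -0.1877  0.0474] [-0.34  0.68  0.99  1.64 -0.61  1.16  0.71]
[ 0.56599399 -0.23545293  0.24194803] [ 0.001  0.003 -0.002  0.002 -0.003 -0.002  0.   ] [1.000e-04 7.378e-01 6.750e-01 0.000e+00]
[-0.001   0.0013 -0.0025]
```

Emit:
jog_arm([
  {"hand": 0.74, "dp": [0.0005, 0.0015, -0.002], "turn": 0},
  {"hand": 0.74, "dp": [0, 0, 0], "turn": 0},
  {"hand": 0.74, "dp": [0, 0, 0], "turn": 0},
  {"hand": 0.74, "dp": [0.001, 0, -0.0003], "turn": 0},
  {"hand": 0.74, "dp": [0, 0, 0], "turn": 0},
])

```text
time: 17.85
position: [0.5676, -0.234, 0.244]
ee_rot: [-0.0, 0.738, 0.675, -0.0]
wrist_force: [-0.0, 0.6, 0.3]
grip_width: 0.0746
```

```bash
python3 st.py|head -1
```

```text
17.85 0.07456085769779518 [-0.   0.6  0.3] [ 0.03 -0.01 -0.  ] [ 1.000e-04 -1.856e-01  4.900e-02] [-0.34  0.68  0.99  1.63 -0.61  1.17  0.71]
```

Emit:
jog_arm([
  {"hand": 0.74, "dp": [0.001, 0, -0.0003], "turn": 0},
  {"hand": 0.74, "dp": [0, 0, 0], "turn": 0},
  {"hand": 0.74, "dp": [0.001, 0, -0.0003], "turn": 0},
  {"hand": 0.74, "dp": [0, 0, 0], "turn": 0},
  {"hand": 0.74, "dp": [0, 0, 0], "turn": 0},
])

```text
time: 18.35
position: [0.5678, -0.232, 0.2447]
ee_rot: [-0.0, 0.738, 0.675, -0.0]
wrist_force: [-0.8, -0.3, -0.9]
grip_width: 0.074
```

```bash
python3 st.py|head -1
```

```text
18.35 0.07396948824681122 [-0.8 -0.3 -0.9] [-0.   -0.02  0.02] [ 0.0002 -0.1835  0.0491] [-0.35  0.68  0.99  1.63 -0.61  1.17  0.7 ]
```

Emit:
jog_arm([
  {"hand": 0.74, "dp": [0.001, 0, -0.0003], "turn": 0},
  {"hand": 0.74, "dp": [0, 0, 0], "turn": 0},
  {"hand": 0.74, "dp": [0.001, 0, -0.0003], "turn": 0},
  {"hand": 0.74, "dp": [0, 0, 0], "turn": 0},
  {"hand": 0.74, "dp": [0, 0, 0], "turn": 0},
])

```text
time: 18.85
position: [0.5679, -0.2303, 0.2453]
ee_rot: [0.0, 0.738, 0.675, -0.0]
wrist_force: [0.4, -1.2, 0.0]
grip_width: 0.0743
```

```bash
python3 st.py|head -1
```

```text
18.85 0.0743434742011586 [ 0.4 -1.2  0. ] [-0.33  0.02  0.03] [ 1.000e-04 -1.818e-01  4.920e-02] [-0.35  0.68  0.99  1.64 -0.61  1.17  0.7 ]
```

Emit:
jog_arm([
  {"hand": 0.74, "dp": [0.003, 0, -0.0008], "turn": 0},
  {"hand": 0.74, "dp": [0.0048, 0, -0.0013], "turn": 0},
  {"hand": 0.74, "dp": [0.0048, 0, -0.0013], "turn": 0},
  {"hand": 0.74, "dp": [0.0048, 0, -0.0013], "turn": 0},
  {"hand": 0.74, "dp": [0.0048, 0, -0.0013], "turn": 0},
])

```text
time: 19.35
position: [0.5699, -0.2075, 0.2515]
ee_rot: [-0.0, 0.738, 0.675, -0.0]
wrist_force: [-1.7, -2.9, 0.0]
grip_width: 0.0743
```

Emit:
jog_arm([
  {"hand": 0.74, "dp": [0.0048, 0, -0.0013], "turn": 0},
  {"hand": 0.74, "dp": [0.0048, 0, -0.0013], "turn": 0},
  {"hand": 0.74, "dp": [0.0048, 0, -0.0013], "turn": 0},
  {"hand": 0.74, "dp": [0.0048, 0, -0.0013], "turn": 0},
  {"hand": 0.74, "dp": [0.0048, 0, -0.0013], "turn": 0},
])

```text
time: 19.85
position: [0.572, -0.1837, 0.2579]
ee_rot: [-0.0, 0.738, 0.675, -0.0]
wrist_force: [-0.6, -2.9, 0.3]
grip_width: 0.0744
```

Emit:
jog_arm([
  {"hand": 0.74, "dp": [0.0048, 0, -0.0013], "turn": 0},
  {"hand": 0.74, "dp": [0.0048, 0, -0.0013], "turn": 0},
  {"hand": 0.74, "dp": [0.0048, 0, -0.0013], "turn": 0},
  {"hand": 0.74, "dp": [0.0048, 0, -0.0013], "turn": 0},
  {"hand": 0.74, "dp": [0, 0, 0], "turn": 0},
])

```text
time: 20.35
position: [0.5741, -0.1639, 0.2631]
ee_rot: [-0.0, 0.737, 0.675, 0.0]
wrist_force: [-0.9, -1.9, -0.6]
grip_width: 0.0746
```

```bash
python3 st.py|head -1; python3 - <<'E'
from h import *
from bench import env,imaging
d=imaging.capture("scene");crop(d,240,190,90,85,7,"s17.png")
c=imaging.capture("top");crop(c,310,150,90,70,8,"t17.png")
E
```

```text
20.35 0.07461142799439688 [-0.9 -1.9 -0.6] [-0.2   0.14 -0.01] [ 0.0007 -0.1125  0.0491] [-0.5   0.63  1.02  1.67 -0.58  1.18  0.59]
```

View pics/s17.png

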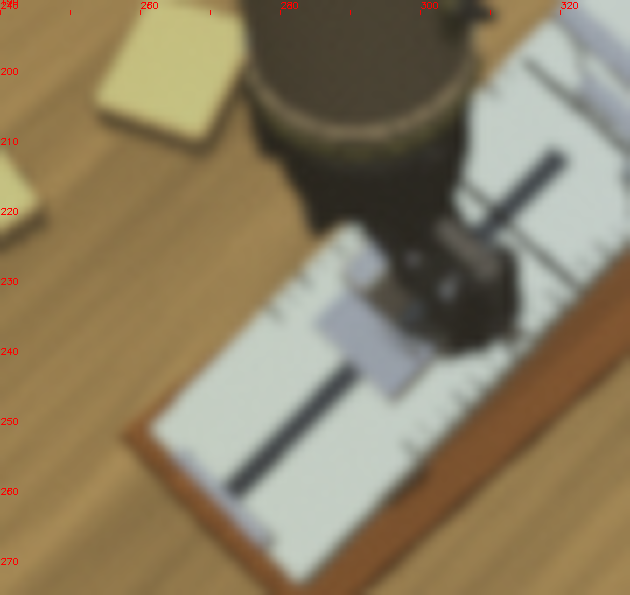

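View pics/t17.png

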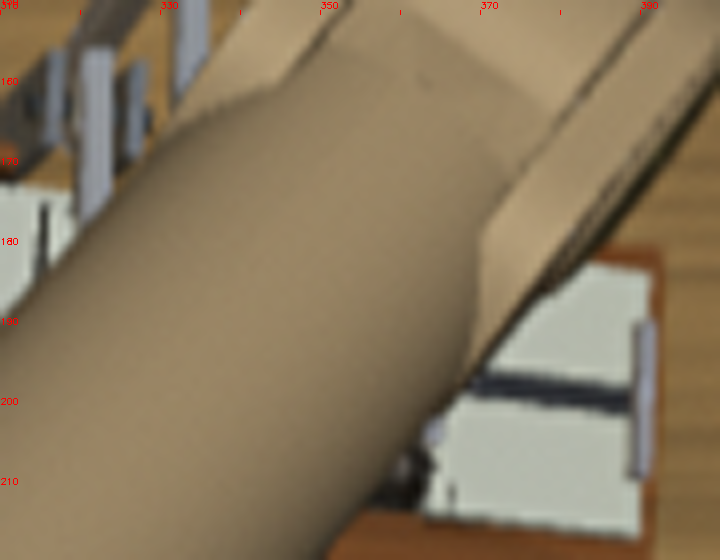

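Emit:
jog_arm([
  {"hand": 0.74, "dp": [0.0048, 0, -0.0013], "turn": 0},
  {"hand": 0.74, "dp": [0.0048, 0, -0.0013], "turn": 0},
  {"hand": 0.74, "dp": [0.0048, 0, -0.0013], "turn": 0},
  {"hand": 0.74, "dp": [0.0048, 0, -0.0013], "turn": 0},
  {"hand": 0.74, "dp": [0.0048, 0, -0.0013], "turn": 0},
])

```text
time: 20.95
position: [0.5759, -0.1406, 0.2696]
ee_rot: [-0.0, 0.738, 0.675, -0.0]
wrist_force: [-0.9, -1.8, -0.5]
grip_width: 0.0743
```

Emit:
jog_arm([
  {"hand": 0.74, "dp": [0.0044, 0, -0.0012], "turn": 0},
  {"hand": 0.74, "dp": [0, 0, 0], "turn": 0},
  {"hand": 0.74, "dp": [0, 0, 0], "turn": 0},
  {"hand": 0.74, "dp": [0, 0, 0], "turn": 0},
  {"hand": 0.74, "dp": [0, 0, 0], "turn": 0},
])

```text
time: 21.45
position: [0.5763, -0.1368, 0.2706]
ee_rot: [0.0, 0.738, 0.675, 0.0]
wrist_force: [0.5, -0.8, -1.7]
grip_width: 0.0741
```

```bash
python3 st.py|head -1; python3 - <<'E'
from h import *
from bench import env,imaging
d=imaging.capture("scene");crop(d,265,190,70,75,8,"s18.png")
c=imaging.capture("top");crop(c,310,150,90,70,8,"t18.png")
pickle.dump((c,d),open("c2.pkl","wb"))
c1,d1=pickle.load(open("c1.pkl","rb"));crop(d1,245,215,70,65,8,"s13b.png")
E
```

```text
21.45 0.07405393172204092 [ 0.5 -0.8 -1.7] [-0.25 -0.05  0.  ] [ 0.0006 -0.0844  0.0494] [-0.56  0.62  1.04  1.67 -0.57  1.19  0.53]
```

View pics/s18.png

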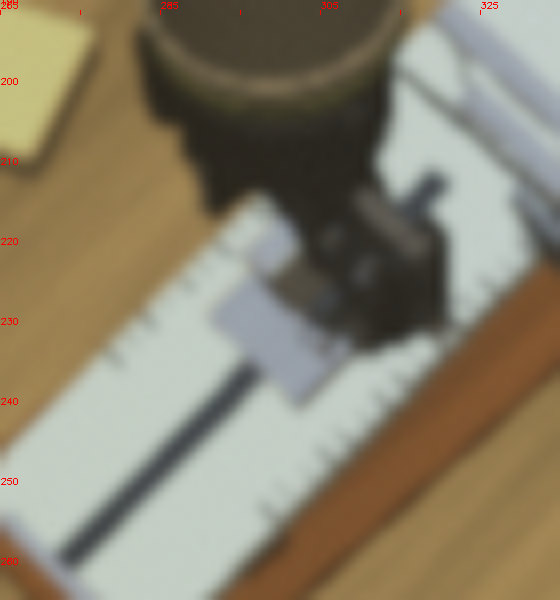

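View pics/t18.png

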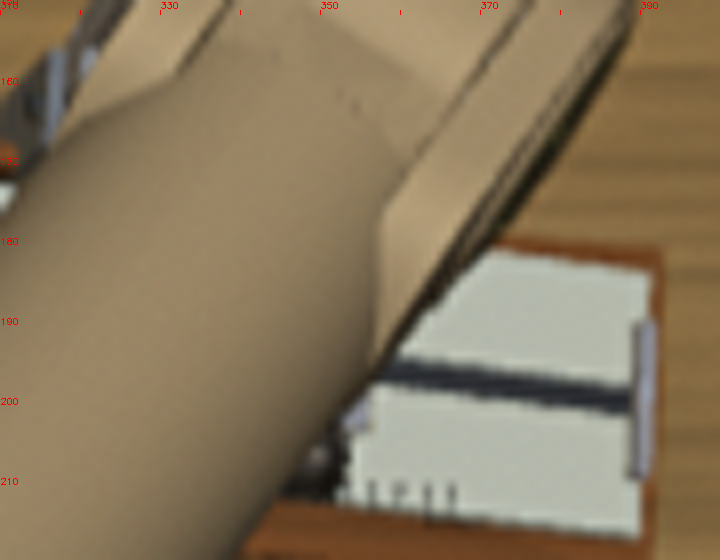

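View pics/s13b.png

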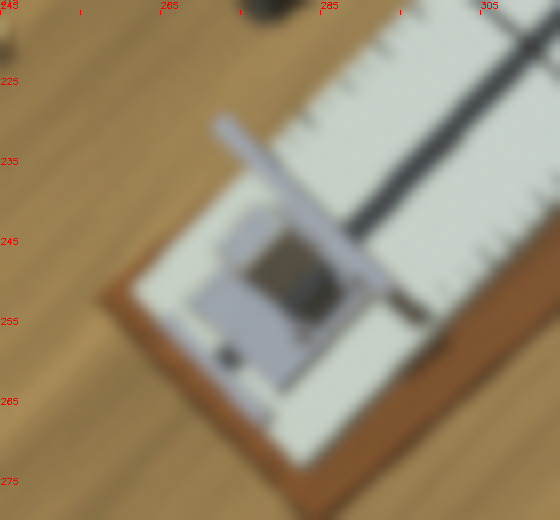

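```bash
python3 - <<'E'
from h import *
c,d=pickle.load(open("c2.pkl","rb"))
def onbed(uv,zb):
    o,D=ray(d,uv); ob=tob(o)[0]; Db=tob(o+D)-ob
    return ob+Db*((zb-ob[2])/Db[:,2])[:,None]
a=np.array([[245+188/8,215+305/8],[245+282/8,215+393/8]])-.44
b=np.array([[265+212/8,190+315/8],[265+300/8,190+407/8]])-.44
for z in (0,.008,.016): A,B=onbed(a,z),onbed(b,z); print(z,A.round(4).tolist(),B.round(4).tolist(),(B-A).round(4).tolist())
# tick check: visible ticks near edge in s18 & mark ends in earlier picture
print(onbed(np.array([[301.2,211.0],[323,231]]),0))
E
```

```text
0 [[-0.0279, -0.2228, 0.0], [0.0249, -0.2206, 0.0]] [[-0.0278, -0.1211, 0.0], [0.0248, -0.1234, 0.0]] [[0.0001, 0.1017, 0.0], [-0.0, 0.0972, 0.0]]
0.008 [[-0.0246, -0.2222, 0.008], [0.0277, -0.22, 0.008]] [[-0.0245, -0.1213, 0.008], [0.0277, -0.1235, 0.008]] [[0.0001, 0.1009, 0.0], [-0.0, 0.0965, 0.0]]
0.016 [[-0.0213, -0.2216, 0.016], [0.0306, -0.2194, 0.016]] [[-0.0213, -0.1214, 0.016], [0.0305, -0.1236, 0.016]] [[0.0001, 0.1001, 0.0], [-0.0, 0.0957, 0.0]]
[[-0.0454291  -0.05838306  0.        ]
 [ 0.0527149  -0.0586908   0.        ]]
```

Emit:
jog_arm([
  {"hand": 0.74, "dp": [0.0016, 0, -0.0004], "turn": 0},
  {"hand": 0.74, "dp": [0, 0, 0], "turn": 0},
  {"hand": 0.74, "dp": [0, 0, 0], "turn": 0},
  {"hand": 0.74, "dp": [0, 0, 0], "turn": 0},
  {"hand": 0.74, "dp": [0, 0, 0], "turn": 0},
])

```text
time: 22.05
position: [0.5764, -0.1351, 0.2711]
ee_rot: [-0.0, 0.738, 0.675, -0.0]
wrist_force: [0.5, -2.7, 0.9]
grip_width: 0.0744
```

```bash
python3 st.py|head -1; cat > edge.py <<'E'
from h import *
from bench import imaging
def edges(d,y0,zb=.006):
    g=d["img"].astype(np.float32).mean(2); out=[]
    ys=np.arange(y0-.007,y0+.009,.00025)
    for x in list(np.arange(-.018,-.006,.001))+list(np.arange(.008,.02,.001)):
        uv=proj(d,tow(np.c_[np.full_like(ys,x),ys,np.full_like(ys,zb)])).astype(np.float32)
        v=cv2.remap(g,uv[:,0].reshape(1,-1),uv[:,1].reshape(1,-1),cv2.INTER_CUBIC)[0]
        lo,hi=v[-8:].mean(),v[:12].max(); m=(lo+hi)/2
        k=np.where((v[:-1]>=m)&(v[1:]<m))[0]
        if len(k): out.append(ys[k[-1]]+.00025*(v[k[-1]]-m)/(v[k[-1]]-v[k[-1]+1]))
    return np.array(out)
E
python3 - <<'E'
from edge import *
_,d1=pickle.load(open("c1.pkl","rb"));_,d2=pickle.load(open("c2.pkl","rb"));_,d0=pickle.load(open("c0.pkl","rb"))
d3=imaging.capture("scene"); pickle.dump(d3,open("d3.pkl","wb"))
for n,d,y in(("0",d0,-.221),("1",d1,-.221),("2",d2,-.1225),("3",d3,-.121)):
    e=edges(d,y);print(n,len(e),np.median(e),e.std(),(e*1000).round(1))
E
```

```text
22.05 0.07437827192395965 [ 0.5 -2.7  0.9] [-0.28 -0.08 -0.  ] [ 0.0005 -0.0827  0.0494] [-0.56  0.62  1.04  1.67 -0.57  1.19  0.53]
0 23 -0.22241311547637452 0.001144669975965742 [-223.3 -223.2 -223.1 -222.9 -222.8 -222.6 -222.4 -222.5 -222.5 -222.5
 -222.4 -222.2 -226.  -222.6 -222.  -221.3 -221.1 -221.  -221.  -221.1
 -221.1 -220.9 -220.7]
1 23 -0.2224049772595754 0.0011653168562104936 [-223.3 -223.2 -223.1 -223.  -222.8 -222.7 -222.6 -222.6 -222.6 -222.5
 -222.3 -222.2 -226.  -222.4 -221.6 -221.1 -221.1 -221.  -221.  -221.1
 -221.1 -221.  -220.8]
2 22 -0.12437424171558814 0.0009160506794186135 [-124.3 -124.4 -124.3 -124.1 -124.  -124.  -123.9 -123.9 -124.  -124.2
 -124.4 -124.3 -127.8 -126.6 -125.2 -125.1 -124.9 -124.9 -125.1 -125.2
 -125.4 -125.4]
3 22 -0.12169723393547247 0.001238600836980296 [-121.7 -121.7 -121.6 -121.5 -121.3 -121.2 -121.3 -121.4 -121.3 -121.2
 -121.1 -120.9 -126.5 -124.  -123.4 -123.  -122.7 -122.6 -122.6 -122.5
 -122.5 -122.5]
```

```bash
python3 - <<'E'
from edge import *
from scipy.signal import find_peaks
_,d0=pickle.load(open("c0.pkl","rb"));c0,_=pickle.load(open("c0.pkl","rb"))
for nm,d,xs in (("scene",d0,(-.045,-.042,.048,.052)),("top",c0,(-.045,.045))):
  g=255-d["img"].astype(np.float32).mean(2); ys=np.arange(-.235,-.005,.0005)
  for x in xs:
    uv=proj(d,tow(np.c_[np.full_like(ys,x),ys,0*ys])).astype(np.float32)
    v=cv2.remap(g,uv[:,0].reshape(1,-1),uv[:,1].reshape(1,-1),cv2.INTER_CUBIC)[0]
    k,p=find_peaks(v,prominence=6); print(nm,x,(ys[k]*1000).round(1).tolist(),p["prominences"].round().tolist())
E
```

```text
scene -0.045 [-160.5, -140.0, -119.0, -100.0, -79.5, -60.0, -39.5, -19.5] [42.0, 23.0, 17.0, 23.0, 25.0, 38.0, 23.0, 26.0]
scene -0.042 [-161.5, -140.0, -119.0, -99.5, -80.0, -60.0, -39.5, -20.0] [45.0, 14.0, 13.0, 23.0, 19.0, 47.0, 20.0, 17.0]
scene 0.048 [-180.5, -163.0, -130.0, -119.5, -110.0, -101.0, -88.5, -71.0, -60.0, -40.0, -13.0] [6.0, 54.0, 22.0, 16.0, 7.0, 20.0, 21.0, 12.0, 46.0, 20.0, 33.0]
scene 0.052 [-210.0, -161.5, -140.0, -131.0, -119.5, -101.5, -89.0, -70.5, -60.0, -39.5, -14.0] [8.0, 23.0, 7.0, 11.0, 12.0, 13.0, 9.0, 13.0, 25.0, 11.0, 42.0]
top -0.045 [-165.0, -151.0, -139.5, -129.0, -120.0, -111.0, -98.5, -89.5, -80.5, -69.0, -59.5, -50.5, -38.5, -29.5, -22.5, -11.5] [119.0, 69.0, 59.0, 60.0, 75.0, 60.0, 47.0, 82.0, 90.0, 51.0, 143.0, 93.0, 53.0, 57.0, 9.0, 68.0]
top 0.045 [-216.5, -204.5, -188.0, -177.0, -163.0, -149.5, -140.0, -130.5, -121.0, -110.0, -99.5, -90.0, -81.0, -70.0, -60.0, -50.5, -41.0, -29.0, -12.5] [6.0, 127.0, 13.0, 7.0, 124.0, 62.0, 45.0, 71.0, 55.0, 66.0, 73.0, 88.0, 82.0, 50.0, 137.0, 66.0, 55.0, 110.0, 64.0]
```

Emit:
jog_arm([
  {"hand": 0.4, "dp": [0.0003, 0, 0], "turn": 0},
  {"hand": 0.1, "dp": [0, 0, 0], "turn": 0},
  {"hand": -0.2, "dp": [0, 0, 0], "turn": 0},
  {"hand": -0.6, "dp": [0, 0, 0], "turn": 0},
  {"hand": -1, "dp": [0, 0, 0], "turn": 0},
], force=60)

```text
time: 22.6
position: [0.5779, -0.1373, 0.2754]
ee_rot: [0.004, 0.738, 0.674, 0.002]
wrist_force: [-1.3, -5.3, 22.7]
grip_width: 0.0225
```

Emit:
jog_arm([
  {"hand": -1, "dp": [0, 0, 0], "turn": 0},
  {"hand": -1, "dp": [0, 0, 0], "turn": 0},
  {"hand": -1, "dp": [0, 0, 0], "turn": 0},
  {"hand": -1, "dp": [0, 0, 0], "turn": 0},
  {"hand": -1, "dp": [0, 0, 0], "turn": 0},
])

```text
time: 23.1
position: [0.5779, -0.1373, 0.2754]
ee_rot: [0.004, 0.738, 0.674, 0.002]
wrist_force: [-2.0, -5.1, 22.3]
grip_width: 0.023
```

```bash
python3 st.py|head -1; python3 - <<'E'
from edge import *
d=imaging.capture("scene");crop(d,265,190,70,75,8,"s19.png");pickle.dump(d,open("d4.pkl","wb"))
e=edges(d,-.121);print((e*1000).round(1))
E
```

```text
23.1 0.02300503553717774 [-2.  -5.1 22.3] [-1.02 -0.39  0.04] [ 0.0035 -0.084   0.0542] [-0.56  0.61  1.04  1.67 -0.57  1.19  0.53]
[-125.2 -125.5 -125.7 -125.7 -125.5 -125.6 -125.7 -125.9 -125.9 -125.7
 -125.7 -126.3 -122.8 -123.4 -123.6 -123.6 -123.7 -123.7 -123.7 -123.7
 -123.8 -123.9]
```

View pics/s19.png

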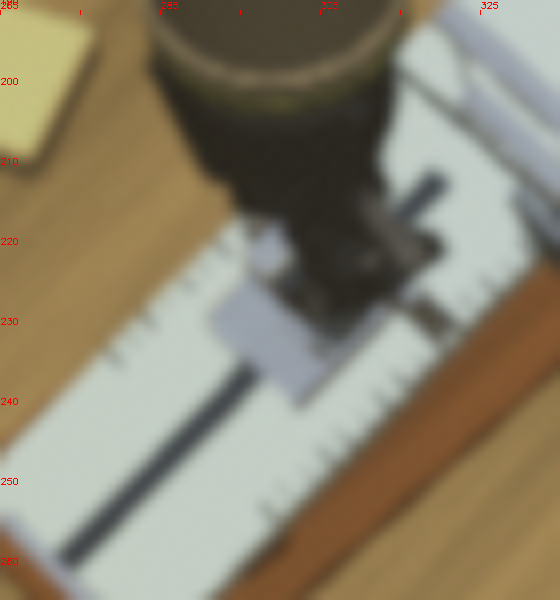

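```bash
python3 - <<'E'
from h import *
_,d2=pickle.load(open("c2.pkl","rb"));d3=pickle.load(open("d3.pkl","rb"));d4=pickle.load(open("d4.pkl","rb"));_,d0=pickle.load(open("c0.pkl","rb"))
o=[cv2.resize(d["img"][y:y+25,x:x+25],None,fx=15,fy=15,interpolation=cv2.INTER_CUBIC) for d,x,y in((d0,283,238),(d3,305,215),(d4,305,215),(d0,305,215))]
cv2.imwrite("pics/m.png",np.vstack([np.hstack(o[:2]),np.hstack(o[2:])])[:,:])
for b in ([.048,-.06,0],[.048,-.06,.058],[.048,-.068,0],[.048,-.068,.058],[.05,-.06,0]): print(b,proj(d4,tow(b))-[305,215])
for b in ([.048,-.16,0],[.048,-.16,.058],[.048,-.168,0],[.048,-.168,.058]): print(b,proj(d4,tow(b))-[283,238])
E
```

```text
[0.048, -0.06, 0] [[16.62166312 15.32228998]]
[0.048, -0.06, 0.058] [[12.98720184  9.93036235]]
[0.048, -0.068, 0] [[14.81969593 17.21497444]]
[0.048, -0.068, 0.058] [[11.09082221 11.91377719]]
[0.05, -0.06, 0] [[17.08082781 15.74092232]]
[0.048, -0.16, 0] [[15.87565143 16.19570887]]
[0.048, -0.16, 0.058] [[11.03911975 11.96299069]]
[0.048, -0.168, 0] [[14.03601597 18.12483799]]
[0.048, -0.168, 0.058] [[ 9.10140088 13.98707443]]
```

View pics/m.png

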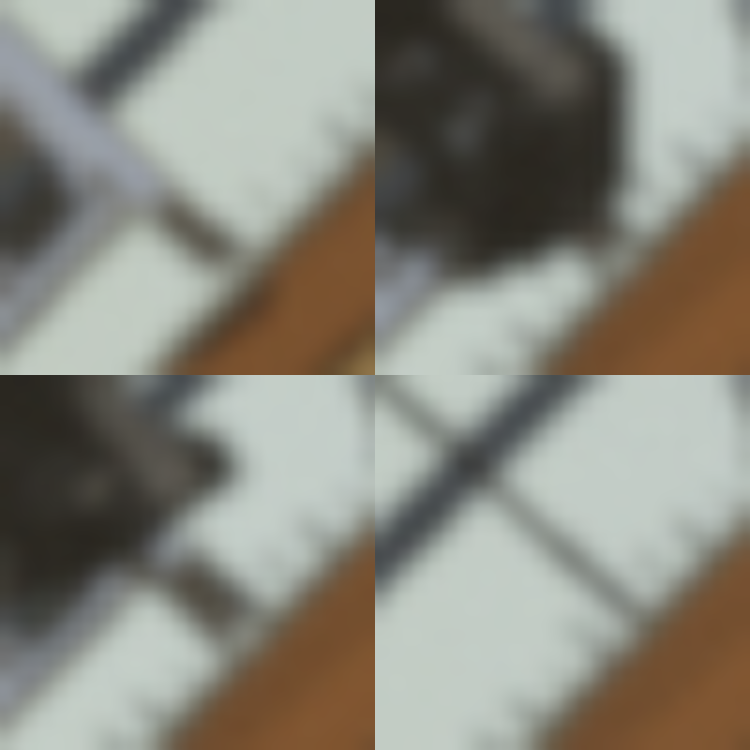

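Emit:
jog_arm([
  {"hand": -1, "dp": [0.001, 0, -0.002], "turn": 0},
  {"hand": -1, "dp": [0.001, 0, -0.002], "turn": 0},
  {"hand": -1, "dp": [0.001, 0, 0], "turn": 0},
  {"hand": -1, "dp": [0, 0, 0], "turn": 0},
  {"hand": -1, "dp": [0, 0, 0], "turn": 0},
], force=80)

```text
time: 23.65
position: [0.578, -0.1347, 0.2762]
ee_rot: [0.005, 0.739, 0.674, 0.0]
wrist_force: [10.2, -14.6, -9.8]
grip_width: 0.0221
```

```bash
python3 st.py|head -1; python3 - <<'E'
from edge import *
d=imaging.capture("scene")
e=edges(d,-.122);print((e*1000).round(1))
E
```

```text
23.65 0.02214863493664607 [ 10.2 -14.6  -9.8] [-2.75 -3.71  0.22] [ 0.0032 -0.0817  0.0544] [-0.57  0.61  1.05  1.67 -0.56  1.19  0.52]
[-124.3 -124.5 -124.7 -124.6 -124.6 -124.6 -124.7 -124.7 -124.6 -124.6
 -124.8 -125.4 -122.8 -122.7 -122.2 -121.8 -121.8 -122.1 -122.2 -122.2
 -122.  -122. ]
```

Emit:
jog_arm([
  {"hand": -1, "dp": [0.001, 0, 0.001], "turn": 0},
  {"hand": -1, "dp": [0.001, 0, 0], "turn": 0},
  {"hand": -1, "dp": [0.0005, 0, 0], "turn": 0},
  {"hand": -1, "dp": [0, 0, 0], "turn": 0},
  {"hand": -1, "dp": [0, 0, 0], "turn": 0},
])

```text
time: 24.2
position: [0.5779, -0.1342, 0.2762]
ee_rot: [0.006, 0.739, 0.673, -0.0]
wrist_force: [7.0, -18.5, -3.2]
grip_width: 0.0222
```

```bash
python3 st.py|head -1; python3 - <<'E'
from edge import *
d=imaging.capture("scene");pickle.dump(d,open("d5.pkl","wb"))
e=edges(d,-.122);print((e*1000).round(1))
E
```

```text
24.2 0.022186267336014438 [  7.  -18.5  -3.2] [-3.56 -3.11  0.42] [ 0.0032 -0.0816  0.0544] [-0.57  0.61  1.05  1.67 -0.56  1.18  0.52]
[-124.4 -124.5 -124.6 -124.6 -124.7 -124.8 -125.1 -125.3 -125.3 -125.3
 -125.4 -125.8 -120.1 -121.9 -121.4 -121.4 -121.4 -121.8 -122.1 -122.2
 -122.1 -122.1]
```

Emit:
jog_arm([
  {"hand": -1, "dp": [0.0015, 0, -0.0003], "turn": 0},
  {"hand": -1, "dp": [0.0015, 0, -0.0003], "turn": 0},
  {"hand": -1, "dp": [0.001, 0, -0.0003], "turn": 0},
  {"hand": -1, "dp": [0, 0, 0], "turn": 0},
  {"hand": -1, "dp": [0, 0, 0], "turn": 0},
])

```text
time: 24.75
position: [0.5783, -0.13, 0.2773]
ee_rot: [0.006, 0.739, 0.673, 0.0]
wrist_force: [6.1, -17.6, -0.3]
grip_width: 0.0219
```

```bash
python3 st.py|head -1; python3 - <<'E'
from edge import *
d=imaging.capture("scene");pickle.dump(d,open("d6.pkl","wb"));crop(d,265,190,70,75,8,"s20.png")
e=edges(d,-.122);print((e*1000).round(1))
E
```

```text
24.75 0.021923944397731217 [  6.1 -17.6  -0.3] [-3.27 -2.82  0.33] [ 0.0033 -0.0771  0.0544] [-0.58  0.61  1.05  1.67 -0.56  1.19  0.51]
[-120.3 -120.5 -120.6 -120.5 -120.4 -120.3 -120.2 -120.  -119.7 -119.3
 -119.2 -118.4 -123.6 -119.5 -119.3 -119.4 -119.3 -119.3 -119.2 -119.2
 -119.2 -119.2]
```

View pics/s20.png

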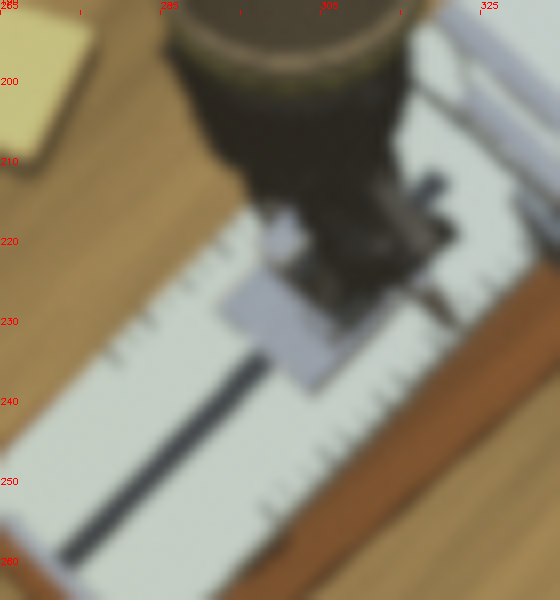

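Emit:
jog_arm([
  {"hand": -1, "dp": [-0.002, 0, 0.0005], "turn": 0},
  {"hand": -1, "dp": [-0.002, 0, 0.0005], "turn": 0},
  {"hand": -1, "dp": [-0.001, 0, 0.0003], "turn": 0},
  {"hand": -1, "dp": [0, 0, 0], "turn": 0},
  {"hand": -1, "dp": [0, 0, 0], "turn": 0},
])

```text
time: 25.3
position: [0.5784, -0.1316, 0.2771]
ee_rot: [0.003, 0.738, 0.675, 0.002]
wrist_force: [-1.9, -1.9, 18.3]
grip_width: 0.022
```

```bash
python3 st.py|head -1; python3 - <<'E'
from edge import *
d=imaging.capture("scene");pickle.dump(d,open("d7.pkl","wb"))
e=edges(d,-.121);print((e*1000).round(1))
E
```

```text
25.3 0.022013784727562075 [-1.9 -1.9 18.3] [-0.45 -1.05 -0.13] [ 0.0033 -0.0777  0.0543] [-0.57  0.61  1.04  1.67 -0.57  1.19  0.52]
[-120.1 -120.2 -120.3 -120.3 -120.3 -120.3 -120.5 -120.6 -120.6 -120.7
 -120.9 -121.4 -124.5 -122.9 -121.4 -120.8 -120.1 -119.3 -118.6 -118.3
 -118.2 -118. ]
```

Emit:
jog_arm([
  {"hand": -1, "dp": [-0.0015, 0, -0.0015], "turn": 0},
  {"hand": -1, "dp": [-0.0015, 0, -0.001], "turn": 0},
  {"hand": -1, "dp": [-0.001, 0, 0], "turn": 0},
  {"hand": -1, "dp": [0, 0, 0], "turn": 0},
  {"hand": -1, "dp": [0, 0, 0], "turn": 0},
])

```text
time: 25.85
position: [0.5786, -0.1323, 0.2772]
ee_rot: [0.001, 0.737, 0.676, 0.003]
wrist_force: [5.8, 5.8, 2.3]
grip_width: 0.0222
```

```bash
python3 st.py|head -1; python3 - <<'E'
from edge import *
d=imaging.capture("scene");pickle.dump(d,open("d8.pkl","wb"))
e=edges(d,-.122);print((e*1000).round(1))
E
```

```text
25.85 0.022159839758086445 [5.8 5.8 2.3] [ 0.59 -3.04 -0.43] [ 0.0033 -0.0778  0.0544] [-0.57  0.61  1.04  1.66 -0.57  1.19  0.53]
[-120.8 -120.9 -120.9 -120.7 -120.5 -120.3 -120.3 -120.4 -120.4 -120.5
 -120.9 -121.4 -125.7 -123.1 -122.  -121.5 -121.2 -121.  -120.8 -120.5
 -120.1 -119.7]
```

Emit:
jog_arm([
  {"hand": -1, "dp": [-0.001, 0, 0.0003], "turn": 0},
  {"hand": -1, "dp": [-0.001, 0, 0.0002], "turn": 0},
  {"hand": -1, "dp": [0, 0, 0], "turn": 0},
  {"hand": -1, "dp": [0, 0, 0], "turn": 0},
  {"hand": -1, "dp": [0, 0, 0], "turn": 0},
])

```text
time: 26.4
position: [0.5786, -0.1329, 0.2771]
ee_rot: [0.0, 0.737, 0.676, 0.004]
wrist_force: [1.4, 12.3, 9.7]
grip_width: 0.0225
```

```bash
python3 st.py|head -1; python3 - <<'E'
from edge import *
d=imaging.capture("scene");pickle.dump(d,open("d9.pkl","wb"))
e=edges(d,-.122);print((e*1000).round(1))
E
```

```text
26.4 0.022548172844202276 [ 1.4 12.3  9.7] [ 1.76 -2.34 -0.69] [ 0.0033 -0.078   0.0544] [-0.56  0.61  1.04  1.66 -0.57  1.2   0.53]
[-121.3 -121.4 -121.4 -121.4 -121.4 -121.4 -121.4 -121.5 -121.6 -121.6
 -121.7 -121.9 -127.4 -123.3 -122.3 -121.6 -121.3 -121.2 -121.3 -121.3
 -121.2 -121.1]
```

```bash
python3 - <<'E'
from h import *
L=[pickle.load(open(f"d{i}.pkl","rb")) for i in (4,6,9)];_,d0=pickle.load(open("c0.pkl","rb"))
o=[cv2.resize(d["img"][y:y+25,x:x+25],None,fx=15,fy=15,interpolation=cv2.INTER_CUBIC) for d,x,y in((L[0],305,215),(L[1],305,215),(L[2],305,215),(d0,305,215))]
cv2.imwrite("pics/m2.png",np.vstack([np.hstack(o[:2]),np.hstack(o[2:])])[:,:])
crop(L[2],265,190,70,75,8,"s21.png")
E
```

```text
(no output)
```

View pics/m2.png

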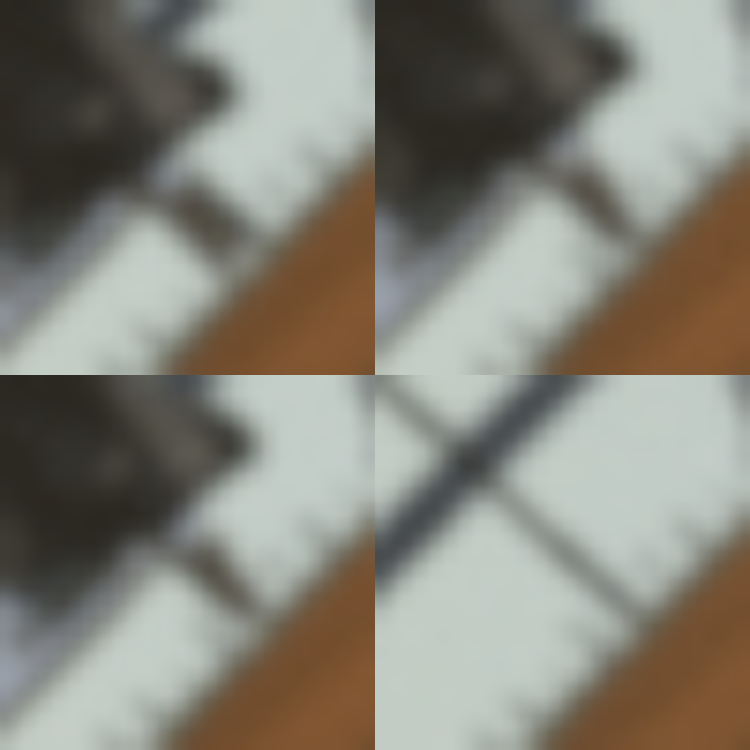

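View pics/s21.png

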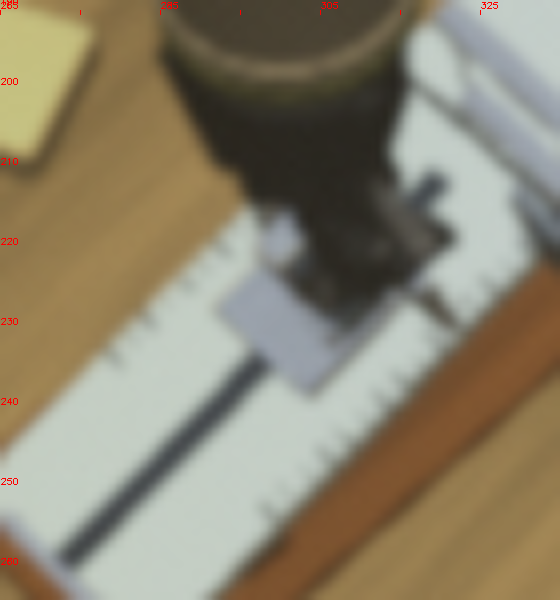

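Emit:
jog_arm([
  {"hand": -1, "dp": [-0.001, 0, 0], "turn": 0},
  {"hand": -1, "dp": [-0.0005, 0, 0], "turn": 0},
  {"hand": -1, "dp": [0, 0, 0], "turn": 0},
  {"hand": -1, "dp": [0, 0, 0], "turn": 0},
  {"hand": -1, "dp": [0, 0, 0], "turn": 0},
])

```text
time: 26.95
position: [0.5787, -0.1333, 0.2771]
ee_rot: [-0.001, 0.736, 0.677, 0.004]
wrist_force: [0.5, 15.9, 12.2]
grip_width: 0.022
```

```bash
python3 st.py|head -1; python3 - <<'E'
from edge import *
d=imaging.capture("scene");pickle.dump(d,open("d10.pkl","wb"))
e=edges(d,-.122);print((e*1000).round(1))
E
```

```text
26.95 0.022026518656265832 [ 0.5 15.9 12.2] [ 2.53 -2.14 -0.74] [ 0.0033 -0.0781  0.0544] [-0.56  0.61  1.04  1.66 -0.57  1.2   0.53]
[-121.3 -121.4 -121.5 -121.5 -121.4 -121.5 -121.5 -121.5 -121.6 -121.6
 -121.8 -122.  -127.8 -123.3 -122.3 -121.6 -121.4 -121.4 -121.5 -121.4
 -121.2 -121.1]
```

Emit:
jog_arm([
  {"hand": -1, "dp": [-0.001, 0, -0.0005], "turn": 0},
  {"hand": -1, "dp": [-0.0003, 0, -0.0005], "turn": 0},
  {"hand": -1, "dp": [0, 0, 0], "turn": 0},
  {"hand": -1, "dp": [0, 0, 0], "turn": 0},
  {"hand": -1, "dp": [0, 0, 0], "turn": 0},
])

```text
time: 27.5
position: [0.5788, -0.1334, 0.2771]
ee_rot: [-0.001, 0.736, 0.677, 0.004]
wrist_force: [3.7, 18.7, 4.9]
grip_width: 0.0223
```

```bash
python3 st.py|head -1; python3 - <<'E'
from edge import *
d=imaging.capture("scene");pickle.dump(d,open("d10.pkl","wb"))
e=edges(d,-.122);print((e*1000).round(1))
E
```

```text
27.5 0.022258696046645696 [ 3.7 18.7  4.9] [ 2.89 -2.88 -0.84] [ 0.0033 -0.0781  0.0544] [-0.56  0.61  1.04  1.66 -0.57  1.2   0.53]
[-121.3 -121.4 -121.5 -121.5 -121.4 -121.4 -121.4 -121.5 -121.5 -121.5
 -121.7 -122.  -127.5 -123.3 -122.2 -121.6 -121.4 -121.4 -121.5 -121.4
 -121.2 -121.1]
```

Emit:
jog_arm([
  {"hand": -1, "dp": [0.001, 0, -0.0003], "turn": 0},
  {"hand": -1, "dp": [0.001, 0, -0.0003], "turn": 0},
  {"hand": -1, "dp": [0.0005, 0, 0], "turn": 0},
  {"hand": -1, "dp": [0, 0, 0], "turn": 0},
  {"hand": -1, "dp": [0, 0, 0], "turn": 0},
])

```text
time: 28.05
position: [0.5787, -0.1327, 0.2772]
ee_rot: [-0.0, 0.736, 0.677, 0.003]
wrist_force: [7.1, 9.7, -4.7]
grip_width: 0.022
```

```bash
python3 st.py|head -1; python3 - <<'E'
from edge import *
d=imaging.capture("scene");pickle.dump(d,open("d11.pkl","wb"));cv2.imwrite("pics/full11.png",d["img"])
e=edges(d,-.122);print((e*1000).round(1))
c=imaging.capture("top");cv2.imwrite("pics/top11.png",c["img"])
E
```

```text
28.05 0.02202744228637668 [ 7.1  9.7 -4.7] [ 1.41 -3.65 -0.62] [ 0.0032 -0.0779  0.0544] [-0.56  0.61  1.04  1.66 -0.57  1.2   0.53]
[-121.1 -121.1 -121.1 -120.9 -120.6 -120.4 -120.4 -120.4 -120.1 -120.
 -120.3 -120.5 -125.6 -123.1 -122.2 -121.5 -121.1 -121.  -120.8 -120.6
 -120.2 -119.9]
```

View pics/full11.png

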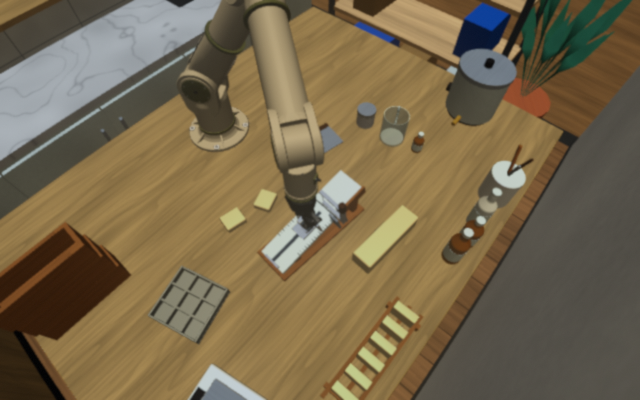

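View pics/top11.png

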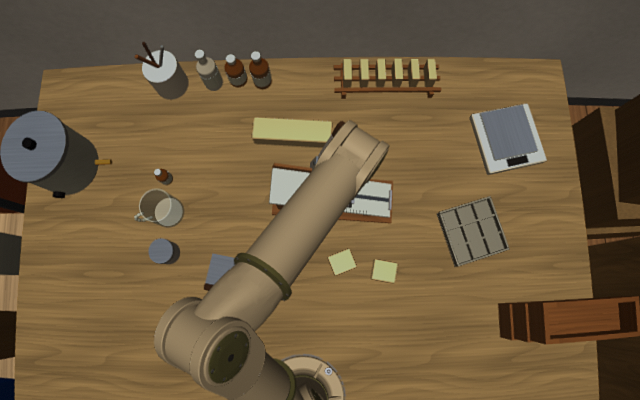

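Emit:
jog_arm([
  {"hand": -1, "dp": [-0.0015, 0, 0], "turn": 0},
  {"hand": -1, "dp": [-0.0015, 0, 0], "turn": 0},
  {"hand": -1, "dp": [-0.001, 0, 0], "turn": 0},
  {"hand": -1, "dp": [0, 0, 0], "turn": 0},
  {"hand": -1, "dp": [0, 0, 0], "turn": 0},
])

```text
time: 28.65
position: [0.5788, -0.1338, 0.2771]
ee_rot: [-0.002, 0.735, 0.678, 0.005]
wrist_force: [5.0, 22.4, 1.0]
grip_width: 0.0222
```

```bash
python3 st.py|head -1; python3 - <<'E'
from edge import *
d=imaging.capture("scene");pickle.dump(d,open("d12.pkl","wb"))
e=edges(d,-.122);print((e*1000).round(1))
E
```

```text
28.65 0.02215644091371879 [ 5.  22.4  1. ] [ 3.44 -3.17 -0.96] [ 0.0033 -0.0782  0.0544] [-0.56  0.61  1.04  1.66 -0.57  1.2   0.54]
[-121.2 -121.3 -121.4 -121.5 -121.4 -121.3 -121.4 -121.5 -121.6 -121.7
 -121.8 -122.1 -127.8 -123.4 -122.4 -121.6 -121.3 -121.2 -121.3 -121.3
 -121.1 -121. ]
```

Emit:
jog_arm([
  {"hand": -1, "dp": [-0.001, 0, 0], "turn": 0},
  {"hand": -1, "dp": [-0.001, 0, 0], "turn": 0},
  {"hand": -1, "dp": [0, 0, 0], "turn": 0},
  {"hand": -1, "dp": [0, 0, 0], "turn": 0},
  {"hand": -1, "dp": [0, 0, 0], "turn": 0},
])

```text
time: 29.2
position: [0.5786, -0.136, 0.2767]
ee_rot: [-0.002, 0.735, 0.678, 0.004]
wrist_force: [8.0, 17.3, -4.0]
grip_width: 0.0222
```

```bash
python3 st.py|head -1; python3 - <<'E'
from edge import *
d=imaging.capture("scene");pickle.dump(d,open("d12.pkl","wb"))
e=edges(d,-.122);print((e*1000).round(1))
E
```

```text
29.2 0.02223088299285695 [ 8.  17.3 -4. ] [ 3.32 -3.56 -0.57] [ 0.0032 -0.0806  0.0546] [-0.55  0.61  1.04  1.66 -0.57  1.2   0.54]
[-122.8 -122.8 -122.9 -123.1 -123.3 -123.4 -123.4 -123.4 -123.5 -123.7
 -124.  -124.3 -127.6 -124.1 -123.4 -122.6 -122.6 -122.7 -122.7 -122.7
 -122.9 -123. ]
```

Emit:
jog_arm([
  {"hand": -1, "dp": [0.0015, 0, 0], "turn": 0},
  {"hand": -1, "dp": [0.0015, 0, 0.0003], "turn": 0},
  {"hand": -1, "dp": [0.001, 0, 0.0003], "turn": 0},
  {"hand": -1, "dp": [0, 0, 0], "turn": 0},
  {"hand": -1, "dp": [0, 0, 0], "turn": 0},
])

```text
time: 29.75
position: [0.5785, -0.135, 0.2767]
ee_rot: [0.0, 0.736, 0.677, 0.003]
wrist_force: [8.5, 8.2, -3.9]
grip_width: 0.0219
```

```bash
python3 st.py|head -1; python3 - <<'E'
from edge import *
d=imaging.capture("scene");pickle.dump(d,open("d13.pkl","wb"))
e=edges(d,-.122);print((e*1000).round(1))
d4=pickle.load(open("d4.pkl","rb"));d6=pickle.load(open("d6.pkl","rb"))
o=[cv2.resize(q["img"][205:245,295:335],None,fx=9,fy=9,interpolation=cv2.INTER_CUBIC) for q in (d4,d)]
cv2.imwrite("pics/m3.png",np.hstack(o))
E
```

```text
29.75 0.02187453012746906 [ 8.5  8.2 -3.9] [ 1.58 -3.49 -0.35] [ 0.0032 -0.0803  0.0546] [-0.56  0.61  1.04  1.66 -0.57  1.19  0.53]
[-123.7 -123.5 -123.4 -123.5 -123.5 -123.6 -123.5 -123.4 -123.5 -123.7
 -123.8 -124.2 -127.8 -125.4 -124.2 -123.8 -123.5 -123.3 -123.1 -123.2
 -123.4 -123.6]
```

View pics/m3.png

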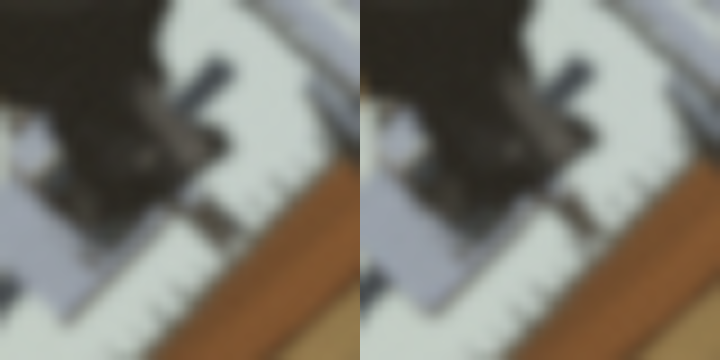

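Emit:
jog_arm([
  {"hand": -1, "dp": [0.0015, 0, 0], "turn": 0},
  {"hand": -1, "dp": [0.0015, 0, 0], "turn": 0},
  {"hand": -1, "dp": [0.001, 0, 0], "turn": 0},
  {"hand": -1, "dp": [0, 0, 0], "turn": 0},
  {"hand": -1, "dp": [0, 0, 0], "turn": 0},
])

```text
time: 30.3
position: [0.5783, -0.1339, 0.2768]
ee_rot: [0.002, 0.737, 0.675, 0.002]
wrist_force: [12.3, -3.1, -9.8]
grip_width: 0.022
```

```bash
cat > m.py <<'E'
from edge import *
d=imaging.capture("scene")
e=edges(d,-.122)*1000;print(e.round(1)); print("travel near",np.median(e[:11])+222.8,"far",np.median(e[-7:])+221.0)
E
python3 st.py|head -1; python3 m.py
```

```text
30.3 0.021974023369597633 [12.3 -3.1 -9.8] [-0.32 -4.01  0.05] [ 0.0032 -0.08    0.0546] [-0.56  0.61  1.04  1.67 -0.57  1.19  0.53]
[-123.1 -122.7 -122.4 -122.2 -122.3 -122.2 -122.1 -122.3 -122.5 -122.9
 -123.3 -124.  -127.4 -124.4 -123.3 -122.1 -121.5 -121.2 -121.  -120.7
 -120.5 -120.4]
travel near 100.40231130727335 far 99.968578876229
```

Emit:
jog_arm([
  {"hand": -1, "dp": [0.001, 0, 0], "turn": 0},
  {"hand": -1, "dp": [0, 0, 0], "turn": 0},
  {"hand": -1, "dp": [0, 0, 0], "turn": 0},
  {"hand": -1, "dp": [0, 0, 0], "turn": 0},
  {"hand": -1, "dp": [0, 0, 0], "turn": 0},
])

```text
time: 30.85
position: [0.5783, -0.1336, 0.2768]
ee_rot: [0.003, 0.738, 0.675, 0.001]
wrist_force: [11.9, -6.0, -11.4]
grip_width: 0.0222
```

```bash
python3 st.py|head -1; python3 m.py
```

```text
30.85 0.022224812133072425 [ 11.9  -6.  -11.4] [-0.77 -4.14  0.12] [ 0.0032 -0.0799  0.0546] [-0.57  0.61  1.04  1.67 -0.56  1.19  0.53]
[-122.  -121.9 -122.  -122.1 -122.4 -122.5 -122.5 -122.6 -122.9 -123.2
 -123.5 -124.  -127.6 -124.  -122.2 -121.2 -120.7 -120.3 -120.1 -119.9
 -120.  -120.2]
travel near 100.2691191451857 far 100.84975509601645
```

```bash
python3 - <<'E'
from h import *
from bench import imaging
d=imaging.capture("scene");crop(d,265,180,100,85,7,"s30.png");pickle.dump(d,open("d14.pkl","wb"))
_,d0=pickle.load(open("c0.pkl","rb"))
diff=cv2.absdiff(d["img"],d0["img"]).max(2)>40
n,l,s,_c=cv2.connectedComponentsWithStats(diff.astype(np.uint8)); print(s[1:][s[1:,4]>8])
E
```

```text
[[ 187    0   68   42 1214]
 [ 255    0    8    3   12]
 [ 228    0   76  122 2335]
 [ 334    0   21   25  282]
 [ 357   10    6    8   39]
 [ 186   47    9    9   39]
 [ 253   46   15   58  146]
 [ 177   56    9   13   54]
 [ 198   56   39   20  224]
 [ 182   64    4    7   15]
 [ 186   68   10    7   46]
 [ 206   73   10    3   12]
 [ 200   75    4    3   10]
 [ 180   76   18   36  255]
 [ 202   77   13   12   82]
 [ 196   82    3    7    9]
 [ 218   84    8   15   90]
 [ 227   88    4   13   28]
 [ 271  104   53  136 2846]
 [ 269  111   14   36  266]
 [ 280  119   28    8   98]
 [ 290  166   22    9  107]
 [ 320  192   15   14   38]
 [ 317  195    5    8   28]
 [ 337  202    9   12   77]
 [ 336  214    9    9   29]
 [ 297  229    7    7   26]
 [ 272  230    5    5   18]
 [ 269  236   17   20  139]
 [ 286  244    3    4   10]
 [ 278  247   21   17  145]
 [ 274  253    6    7   21]]
```

View pics/s30.png

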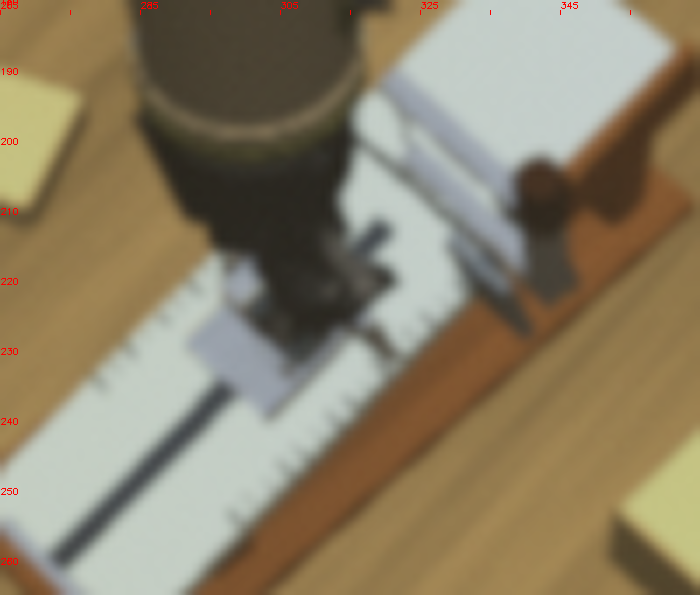

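The bow stands back, with its handle end at (342,206), about 100°. The leg is at the mark and gripped with the lever shut, and the bystanders haven't moved. Handing in.

```bash
python3 -c "
from bench import ticket; print(ticket.close_job())"
```

```text
the job is handed in; nothing more can be done
None
```

I set up the cutter and handed the job in at about 31 s. The bow is back, the leg is at the mark, and the gripper is still closed on the post and the shut lever. One part did not go cleanly: the leg had to be nudged back to the mark after the lever was already shut.

- **Bow:** I pinched the handle and swung it up, but it slipped out of the pads at about 80–85°. I pushed it the rest of the way with closed fingers. The first push drifted back to about 85° as I withdrew; the second held. The last picture shows it at about 100°, clear of the bed.
- **Leg:** I pushed it uphill to 99.8 mm by arm travel (99.9 mm in the images) before squeezing the lever with 60 N.
- **Shift on squeezing:** The closing pads pushed the leg back to about 97 mm. I nudged it both ways in the grip at 80 N, with the lever shut. It went over by about 2 mm and came back to about 98.5 mm before the final nudge.
- **Last checks:**
  - **Leg position:** The final reading was 100.3–100.8 mm on the two sides of the leg. These readings vary by about 1 mm with the strain in the grip, and the gripper's own position shifted less than the images suggest. The face could therefore be about 1 mm either side of the mark.
  - **Lever:** The opening read 22 mm where 25 mm was expected for post and shut lever. I took the lever as shut, but did not see it directly because the gripper hid it.
  - **Bench:** The picture comparison showed changes only at the arm and the cutter, so nothing else appears disturbed. No wrist force reading passed 30 N.

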